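# Load the kebab rack with skewers from their sleeves

## Task

Get the kebab rack ready: first lift the biscuit carton off the skewer sleeves and stand it upright on the bare worktop, then tip each sleeve mouth-down so that its skewer slides part of the way out, lay the sleeve back flat on the chopping board and draw the skewer out by its wooden handle. Lay each skewer level across the rack with its spike in two facing notches, one skewer to a pair of notches and the handle hanging outside the rack, and leave all the sleeves lying flat on the board; one of the outer sleeves may be empty from the start. The spikes are sharp, so never let a skewer drop out or lie loose on the worktop or the board.

Things in the scene. Friction and masses are not known exactly. Their poses are not given: they have to be found in the camera images.
- board: wooden chopping board lying flat on the worktop, fixed, 220 (x) x 180 (y) x 18 mm thick; origin at the centre of its underside, z up
- sleeve_1: square aluminium sleeve, 26 x 26 mm outside, 210 mm long, walls 3 mm (bore 20 mm), 0.12 kg, loose; lies on the board beside the other two, 65 mm apart, mouths to the robot's right; origin at mid-length on its underside as first laid; y runs along it from the open mouth (-105 mm) to the closed end with the black cap (+105 mm), z up
- sleeve_1_mid (a point): the centre of that sleeve (13 mm above its origin), axes as the sleeve's
- skewer_1_handle (a point): middle of the round wooden handle (55 mm long, 15 mm thick) of the 180 mm, 0.035 kg skewer in that sleeve; None if it is empty. The handle is toward the mouth, at first 17 to 24 mm inside, out of reach. It slides when the sleeve is tipped mouth-down more than some 20 degrees and stays put within 10 degrees of level. y runs from handle to spike; handle end at -27.5 mm
- skewer_1_spike (a point): middle of the same skewer's round steel spike, 6 mm thick and 125 mm long, 90 mm from the middle of the handle; y points to its tip, 62.5 mm away
- sleeve_2: square aluminium sleeve, 26 x 26 mm outside, 210 mm long, walls 3 mm (bore 20 mm), 0.12 kg, loose; lies on the board beside the other two, 65 mm apart, mouths to the robot's right; origin at mid-length on its underside as first laid; y runs along it from the open mouth (-105 mm) to the closed end with the black cap (+105 mm), z up
- sleeve_2_mid (a point): the centre of that sleeve (13 mm above its origin), axes as the sleeve's
- skewer_2_handle (a point): middle of the round wooden handle (55 mm long, 15 mm thick) of the 180 mm, 0.035 kg skewer in that sleeve; None if it is empty. The handle is toward the mouth, at first 17 to 24 mm inside, out of reach. It slides when the sleeve is tipped mouth-down more than some 20 degrees and stays put within 10 degrees of level. y runs from handle to spike; handle end at -27.5 mm
- skewer_2_spike (a point): middle of the same skewer's round steel spike, 6 mm thick and 125 mm long, 90 mm from the middle of the handle; y points to its tip, 62.5 mm away
- sleeve_3: square aluminium sleeve, 26 x 26 mm outside, 210 mm long, walls 3 mm (bore 20 mm), 0.12 kg, loose; lies on the board beside the other two, 65 mm apart, mouths to the robot's right; origin at mid-length on its underside as first laid; y runs along it from the open mouth (-105 mm) to the closed end with the black cap (+105 mm), z up
- sleeve_3_mid (a point): the centre of that sleeve (13 mm above its origin), axes as the sleeve's
- skewer_3_handle (a point): middle of the round wooden handle (55 mm long, 15 mm thick) of the 180 mm, 0.035 kg skewer in that sleeve; None if it is empty. The handle is toward the mouth, at first 17 to 24 mm inside, out of reach. It slides when the sleeve is tipped mouth-down more than some 20 degrees and stays put within 10 degrees of level. y runs from handle to spike; handle end at -27.5 mm
- skewer_3_spike (a point): middle of the same skewer's round steel spike, 6 mm thick and 125 mm long, 90 mm from the middle of the handle; y points to its tip, 62.5 mm away
- rack: steel kebab rack, fixed: a low drip tray between two upright plates 4 mm thick, 196 mm long along its x, standing at y = -44 and y = +44 mm and 66 mm high, each with four V notches (24 mm wide at the top, 12 mm deep, 90 degrees) at x = -75, -25, +25 and +75 mm; origin at the centre of its underside
- rack_seat (a point): point over the rack's centre at the height (58 mm above its underside) that the axis of a spike has when it lies at the bottom of the notches; axes as the rack's
- biscuit_box: biscuit carton, 56 (x) x 160 (y) mm, body 69 mm high with a sloped top to 87 mm, 0.08 to 0.14 kg, loose, put down across the sleeves; origin at the centre of its underside
- biscuit_box_mid (a point): point 43.5 mm above the centre of the biscuit carton's underside, axes as the carton's

How it is judged:
On the way, in this order (a step that is already met when the one before it is completed fails the run):
1. the biscuit carton stands upright on the bare worktop, let go (height (world z) of biscuit_box_mid between 0.035 and 0.054 m and angle between biscuit_box_mid's own z axis and vertical below 0.1 rad and contact force between the fingers and biscuit_box below 0.1 N), for 0.2 s.
2. the skewer of the middle sleeve, slid part of the way out of its sleeve, is held by its handle, the sleeve let go (contact force between the fingers and skewer_2 above 1 N and contact force between the fingers and sleeve_2 below 0.5 N and y of skewer_2_spike in the frame of sleeve_2 between -0.15 and 0.06 m and x of skewer_2_spike in the frame of sleeve_2 between -0.015 and 0.015 m and z of skewer_2_spike in the frame of sleeve_2 between 0 and 0.027 m and y of skewer_2_spike in the frame of sleeve_2 below -0.005 m), for 0.1 s.
At the end, for the whole second after the job is handed in: The carton stands upright on the bare worktop; every skewer's spike lies at the bottom of two facing notches (height 4 mm, 0.1 rad, its middle within 18 mm of midway between the plates), no two in one pair; the sleeves lie flat on the board; all at rest (height (world z) of biscuit_box_mid between 0.035 and 0.054 m and angle between biscuit_box_mid's own z axis and vertical below 0.1 rad and linear speed of each of biscuit_box, skewer_1, sleeve_1, skewer_2, sleeve_2, skewer_3, sleeve_3 below 0.02 m/s and z of skewer_1_spike in the frame of rack_seat between -0.004 and 0.004 m and y of skewer_1_spike in the frame of rack_seat between -0.018 and 0.018 m and x of skewer_1_spike in the frame of rack_seat between -0.09 and 0.09 m and angle between the y axis of each of skewer_1_spike, skewer_2_spike, skewer_3_spike and the y axis of rack_seat, either way round below 0.1 rad and height (world z) of sleeve_1_mid between 0.026 and 0.036 m and x of sleeve_1_mid in the frame of board between -0.11 and 0.11 m and y of sleeve_1_mid in the frame of board between -0.08 and 0.08 m and z of skewer_2_spike in the frame of rack_seat between -0.004 and 0.004 m and y of skewer_2_spike in the frame of rack_seat between -0.018 and 0.018 m and x of skewer_2_spike in the frame of rack_seat between -0.09 and 0.09 m and height (world z) of sleeve_2_mid between 0.026 and 0.036 m and x of sleeve_2_mid in the frame of board between -0.11 and 0.11 m and y of sleeve_2_mid in the frame of board between -0.08 and 0.08 m and z of skewer_3_spike in the frame of rack_seat between -0.004 and 0.004 m and y of skewer_3_spike in the frame of rack_seat between -0.018 and 0.018 m and x of skewer_3_spike in the frame of rack_seat between -0.09 and 0.09 m and height (world z) of sleeve_3_mid between 0.026 and 0.036 m and x of sleeve_3_mid in the frame of board between -0.11 and 0.11 m and y of sleeve_3_mid in the frame of board between -0.08 and 0.08 m and distance between skewer_1_spike and skewer_2_spike above 0.03 m and distance between each of skewer_1_spike, skewer_2_spike and skewer_3_spike above 0.03 m); the robot touches nothing.
It fails at once if a skewer lies loose on the worktop or the board, out of its sleeve and out of the fingers ((height (world z) of skewer_1_spike below 0.028 m and contact force between the fingers and skewer_1 below 0.2 N and not (y of skewer_1_spike in the frame of sleeve_1 between -0.19 and 0.06 m and x of skewer_1_spike in the frame of sleeve_1 between -0.015 and 0.015 m and z of skewer_1_spike in the frame of sleeve_1 between 0 and 0.027 m)) or (height (world z) of skewer_2_spike below 0.028 m and contact force between the fingers and skewer_2 below 0.2 N and not (y of skewer_2_spike in the frame of sleeve_2 between -0.19 and 0.06 m and x of skewer_2_spike in the frame of sleeve_2 between -0.015 and 0.015 m and z of skewer_2_spike in the frame of sleeve_2 between 0 and 0.027 m)) or (height (world z) of skewer_3_spike below 0.028 m and contact force between the fingers and skewer_3 below 0.2 N and not (y of skewer_3_spike in the frame of sleeve_3 between -0.19 and 0.06 m and x of skewer_3_spike in the frame of sleeve_3 between -0.015 and 0.015 m and z of skewer_3_spike in the frame of sleeve_3 between 0 and 0.027 m))).
Of skewer_1, skewer_3 only 1 to 2 are there at a start; the rules pass over those that are not, and their reading is None.
At some moment in a run one of biscuit_box may be knocked a few centimetres aside while the robot is not near it.
It also fails if it takes over 210 s, if anything falls off the work surface, if the arm or the gripper's body presses on something with over 40 N, if the wrist force passes 120 N, or if a joint passes its speed limit or range.

## Robot

A 6-joint arm with a two-finger parallel gripper is mounted at the origin on a cart in front of the work surface, level with it; the furniture and walls round the work are solid. World frame = base frame: x ahead of the robot, y to its left, z up, the work surface at z = 0. Lengths are in m, angles in rad, forces in N, time in s.
With the tool pointing down it reaches from about 0.35 to 0.925 m from the base axis. Payload 6.4 kg.
Tool frame: the origin (TCP) lies at the centre of the arm's flange, where the gripper is bolted on; the fingertips stand 173 mm ahead of it and the grasp point (between the pads) lies 155 mm ahead of it; z points along the fingers, y is the line along which they close (so a half turn about z gives the same grasp; the last joint's range is limited). The gripper opens to 85 mm and grips with 20 to 120 N. Pads are 22 mm wide; open, the fingers measure 114 mm over their backs; the gripper's body (76 mm by 85 mm) begins 54 mm behind the grasp point. The pads swing forward as they close: fully open they stand 13 mm farther back than shut.
Start: joints at [1.037, 0.245, 1.558, -0, 1.339, -0.174], TCP at [0.229, 0.608, 0.405] pointing down, gripper open.
Joint ranges: [-3.13, 3.13], [-1.02, 2.26], [0.13, 2.54], [-0.95, 4.09], [0.21, 2.88], [-2.74, 2.74]. Speed limits (rad/s): [2.57, 2.57, 3.14, 3.14, 3.14, 3.14].

## Interface

Orientations are given as a rotation vector (axis times angle).
In Python, from station import * gives the robot as it stands.
- The arm moves only by the shell command python3 -m handwheel 'ROWS'. ROWS is JSON, a list of rows, each a list of 3 entries, a list of its own where there are three numbers: the shift along the world's x, y, z in cm, then the turn, a rotation vector about the world's x, y, z in rad, then the closure in counts, from 0 (fully open) to 255 (shut). A call has 1 to 12 rows; each row shifts and turns the commanded pose from where the row before left it; what a row does not reach is not made up. A row lasts 1/10 s, in which the tool goes at most 50 mm and 8.59 degrees, less where a joint would pass 70% of its speed; a pose out of reach is approached as far as the arm can. A call is refused whole if a number of a shift passes 5 or a number of a turn 0.15, either way. A call with a gripper value outside its range is refused whole. The fingers move at their own pace and stop on an object; the grip force is fixed at half the most. Time passes only in rows, so rows that do not move let the fingers close. It gives the time, the measured TCP pose, the force, the opening and the grip force at its end, in the units of the state.
- read_state(): the state, without advancing time (a new reading comes with each control period).
- read_camera(name): name is "scene" or "top" or "wrist"; returns (picture, depth): 480x640x3 uint8, red, green, blue; 480x640 float32, m along the optical axis (not along the pixel's ray), 0 where there is no reading.
- camera_params(name): a dict with "camera_matrix" (3x3 intrinsics, pixels), "R" (3x3) and "t" (3): a world point X has camera coordinates R X + t. Camera axes: x right, y down, z forward; pixel columns grow to the right and rows downward; lengths in m; the calibration is good to about 2 mm. The wrist camera is an equidistant fisheye: a pixel r from the principal point sees the ray r / f radians off the axis. A picture is of the moment at which its call begins: read the wrist's pose just before it. camera_params takes no time and is no camera call; for the wrist camera it gives the pose at the moment of the call.
- close_job(): hands the job in; it is judged then, once.
The state is a dict: "time": time; "q": joint angles; "qvel": joint speeds; "effort": joint torques, N m; "ee_pos": TCP position; "tcp_rot": TCP orientation; "ft_force": force on the tool from outside, world axes, zero at the start; "moment": the same for the moment, N m; "width": finger opening in m; "grip_force": force on a finger pad.
Only numpy, scipy, OpenCV 4.12 (cv2) and the standard library are available. Lean on these libraries where they do the work, as an engineer would, in place of code of your own. Each camera call takes 0.05 s, during which the arm holds its last target. There are 200 camera calls.

## Working session

There is one attempt and no reset: what is moved stays moved. The work goes in short steps, Python scripts to look and compute and a shell command to move; the robot and the scene stay as the last step left them, time stands still between calls to the robot, and variables do not carry over. Pictures are saved under pics/ and viewed, at most 14 in all, crops included, and the job is handed in when it is done.

```bash
ls; mkdir -p pics
cat > h.py <<'E'
from station import *
import numpy as np, cv2
from scipy.spatial.transform import Rotation as Ro
def snap(n):
    p=camera_params(n); im,d=read_camera(n); return im,d,p
def pts(d,p):
    K=np.array(p["camera_matrix"]);v,u=np.mgrid[0:480,0:640]
    c=np.stack([(u-K[0,2])/K[0,0]*d,(v-K[1,2])/K[1,1]*d,d],-1)
    return (c-np.array(p["t"]))@np.array(p["R"])
def save(n,im): cv2.imwrite("pics/"+n+".png",im[:,:,::-1])
E
python3 - <<'E'
from h import *
s=read_state();print({k:np.round(v,3) for k,v in s.items()})
for n in("top","scene"):
    im,d,p=snap(n);save(n+"0",im);np.savez(n+"0",im=im,X=pts(d,p));print(n,np.round(p["t"],3),np.round(p["R"],2).tolist(),p["camera_matrix"])
E
```

```text
pics
{'time': np.float64(0.0), 'q': array([ 1.037,  0.246,  1.559, -0.   ,  1.339, -0.174]), 'qvel': array([ 0.001,  0.   , -0.002, -0.   ,  0.001,  0.001]), 'effort': array([-1.0000e-03, -4.2951e+01, -3.2613e+01, -0.0000e+00,  5.0000e-03,
       -0.0000e+00]), 'ee_pos': array([0.229, 0.608, 0.404]), 'tcp_rot': array([-5.62e-01, -3.09e+00,  3.00e-03]), 'ft_force': array([-0.17 ,  0.217, -0.014]), 'moment': array([-0.007, -0.034, -0.04 ]), 'grip_force': np.float64(0.0), 'width': np.float64(0.085)}
top [0.12  0.564 1.041] [[0.02, -1.0, 0.0], [-0.98, -0.02, -0.17], [0.17, -0.0, -0.98]] [[524.91610682   0.         323.71947116]
 [  0.         524.91610682 241.12474421]
 [  0.           0.           1.        ]]
scene [-0.424  0.306  0.933] [[0.88, -0.48, -0.02], [-0.32, -0.55, -0.77], [0.36, 0.68, -0.63]] [[591.67731541   0.         323.05432861]
 [  0.         591.67731541 244.84458055]
 [  0.           0.           1.        ]]
```

View pics/top0.png

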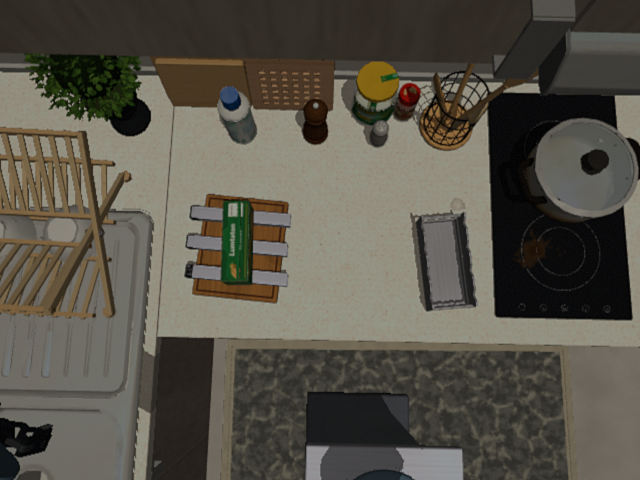

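View pics/scene0.png

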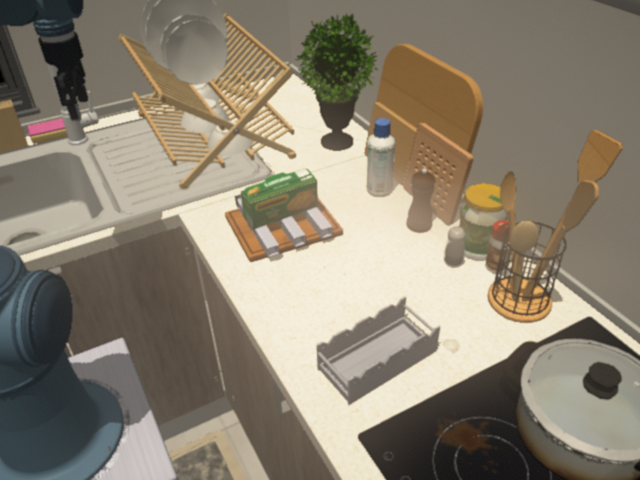

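The top view shows three sleeves with mouths to the right (x≈288, rows 220/249/278), the carton across them at (237,242), and the rack around (444,260). Next I measure them.

```bash
cat >> h.py <<'E'
def rect(P):
    (c,(w,h),a)=cv2.minAreaRect((P[:,:2]*1000).astype(np.float32))
    if w<h: w,h,a=h,w,a+90
    return np.round(c,1),round(w,1),round(h,1),round((a+90)%180-90,1)
E
python3 - <<'E'
from h import *
z=np.load("top0.npz");im,X=z["im"],z["X"]
hsv=cv2.cvtColor(im,cv2.COLOR_RGB2HSV)
def comp(m,lo,amin=60):
    n,l,s,c=cv2.connectedComponentsWithStats(m.astype(np.uint8))
    for i in range(1,n):
        if s[i,4]>amin:
            P=X[l==i]; print(lo,np.round(c[i]),s[i,4],rect(P),"z",np.round(np.percentile(P[:,2],[5,50,95]),3))
roi=np.zeros((480,640),bool);roi[180:315,170:310]=1
Z=X[...,2]
comp(roi&(hsv[...,0]>40)&(hsv[...,0]<85)&(hsv[...,1]>100),"green")
comp(roi&(Z>.03)&(Z<.05)&(hsv[...,1]<60),"sleeve")
comp(roi&(Z>.075)&(Z<.2),"boxtop")
comp(roi&(Z>.012)&(Z<.025),"board")
r2=np.zeros((480,640),bool);r2[195:320,400:490]=1
comp(r2&(Z>.045)&(Z<.08),"rack",20)
comp(r2&(Z>.015)&(Z<.08),"rackall",20)
E
```

```text
green [236. 245.] 1670 (array([492.3, 272.4]), 350.8, 118.4, 30.6) z [0.092 0.12  0.13 ]
sleeve [205. 213.] 427 (array([617.7, 382.2]), 68.9, 27.6, 87.3) z [0.038 0.045 0.048]
sleeve [271. 219.] 485 (array([609.2, 243.7]), 78.1, 27.4, 86.8) z [0.038 0.045 0.048]
sleeve [203. 243.] 457 (array([555.4, 383.4]), 75.3, 28.7, 86.6) z [0.04  0.045 0.048]
sleeve [270. 248.] 441 (array([545.7, 244.7]), 71.5, 27.0, 86.7) z [0.041 0.045 0.048]
sleeve [202. 272.] 458 (array([492.5, 382.1]), 75.2, 27.7, 85.2) z [0.041 0.045 0.048]
sleeve [269. 278.] 454 (array([483.1, 243.3]), 72.4, 26.3, 85.9) z [0.041 0.045 0.048]
boxtop [236. 242.] 2478 (array([547.2, 305.5]), 160.2, 54.8, 1.7) z [0.094 0.12  0.129]
board [248. 203.] 774 (array([646.5, 302.6]), 180.3, 30.1, 86.4) z [0.015 0.019 0.022]
board [211. 229.] 323 (array([588.5, 373.8]), 46.7, 34.0, 85.4) z [0.015 0.019 0.023]
board [268. 234.] 503 (array([580.6, 251.3]), 68.6, 34.3, 86.6) z [0.015 0.019 0.022]
board [209. 258.] 381 (array([525. , 375.5]), 53.3, 33.9, 86.1) z [0.016 0.019 0.022]
board [267. 263.] 457 (array([516.6, 252.5]), 60.1, 34.4, 86.6) z [0.015 0.019 0.023]
board [235. 291.] 1360 (array([457.7, 315.3]), 184.9, 35.6, 86.0) z [0.015 0.019 0.022]
rack [449. 262.] 989 (array([ 525.6, -122.6]), 196.2, 94.5, 6.3) z [0.046 0.056 0.068]
rackall [449. 262.] 1742 (array([ 525.5, -122.7]), 196.2, 94.7, 6.1) z [0.017 0.047 0.067]
```

```bash
cat >> h.py <<'E'
def pose():
    s=read_state();R=Ro.from_rotvec(s["tcp_rot"]).as_matrix();p=np.array(s["ee_pos"])
    return s,R,p,p+.155*R[:,2]
def delta(g,yaw=None,tilt=0):
    "shift cm/turn to bring grasp point to g, tool y at yaw deg, tilted by tilt deg about its closing axis"
    s,R,p,q=pose()
    if yaw is None: yaw=np.degrees(np.arctan2(R[1,1],R[0,1]))
    best=None
    for k in(0,180):
        a=np.radians(yaw+k);y=np.array([np.cos(a),np.sin(a),0]);z=np.array([0,0,-1.]);x=np.cross(y,z)
        T=np.stack([x,y,z],1);ax=y if y[0]>0 else -y
        T=Ro.from_rotvec(ax*np.radians(tilt)).as_matrix()@T
        r=Ro.from_matrix(T@R.T).as_rotvec()
        if best is None or np.linalg.norm(r)<np.linalg.norm(best[0]): best=(r,T)
    r,T=best
    sh=(np.array(g)-.155*T[:,2]-p)*100
    print("t%.1f"%s["time"],"grasp",np.round(q,4),"yaw %.1f"%np.degrees(np.arctan2(R[1,1],R[0,1])),"zax",np.round(R[:,2],3),"w %.4f gf %.1f q6 %.2f"%(s["width"],s["grip_force"],s["q"][5]))
    print(" shift cm",np.round(sh,2),"turn",np.round(r,3))
E
python3 - <<'E'
from h import *
delta([.547,.3055,.20],91.7)
X=np.load("top0.npz")["X"]
# height map max over 4cm grid
xs=np.arange(.36,.9,.04);ys=np.arange(.48,-.4,-.04)
print("     ",*["%3d"%(y*100) for y in ys])
for x in xs[::-1]:
    r=[]
    for y in ys:
        m=(abs(X[...,0]-x)<.02)&(abs(X[...,1]-y)<.02)
        r.append("%3d"%(X[...,2][m].max()*1000) if m.any() else "  .")
    print("%.2f "%x,*r)
E
```

```text
t0.1 grasp [0.2286 0.608  0.2487] yaw 69.4 zax [-0.001 -0.002 -1.   ] w 0.0854 gf 0.0 q6 -0.17
 shift cm [ 31.82 -30.27  -4.87] turn [ 0.002 -0.001  0.39 ]
       48  44  40  36  32  28  24  20  16  12   8   4   0  -3  -7 -11 -15 -19 -23 -27 -31 -35
0.88  244 151 151 151 151 172 173 171 170 170 141 142 142 111 156 184 193 155  13  13  12  12
0.84  304   6   6 149 192 152   6  47 148 136 138 142 140 255 262 145 179 262 300  13  13  11
0.80  258   6   7 151 192 151   8  50 153 139   6  93  91   6 262 158 229 265 300  11 107 112
0.76    8   7   6   7   6   6   7   7   7   6   5   6   6   7   5  11 230   6  12 103 115 121
0.72    7   8   7   7   8   7   6   7   7   6   6   5   6   8   7   8   6   6  11 104 117 149
0.68    7   6  21  22  19   6   6   7   5   6   6   5   6   6   7   6   7   9  12 103 115 121
0.64    8 700 740 742 743 745 747 747 748 750 751 753 754 764 756 757 702   7  11  84 107 114
0.60    8   6  51  50 132 127  49  50   7   6   8   7   7 765 703 702 699   6  11  13  12 103
0.56    8  45  50  50 134 129  50  50   6   5   5   6   7   6  69  10  70   7  12  14  14  12
0.52    7   6  51  49 133 127  49  48   6   6   6   6   6   7  70   9  70   7  12  12  11  12
0.48    7   6  49  50 131 128  49  51   6   6   6   6   7   6  70   9  69   6  12  12  12  11
0.44    7   7  23  22  25  24  25   6   6   8   6   7   6   6  67  51  68   6  12  13  12  11
0.40    7   6   7   7   6   6   5   7   7   6   6   6   7   7   5   6   5   6   9  10  10  11
0.36    6   6   5   6   5   8   6   8   6 1123   5   6   5   5   6   6   5   4   6   6   5   6
```

```bash
python3 -m handwheel '[[[0,-4,0],[0,0,0],0],[[1,-4,0],[0,0,0.13],0],[[3,-4,0],[0,0,0.13],0],[[4,-4,0],[0,0,0.13],0],[[4,-4,-1],[0,0,0],0],[[4,-4,-1],[0,0,0],0],[[4,-3,-1],[0,0,0],0],[[4,-2,-1],[0,0,0],0],[[4,-1,0],[0,0,0],0],[[3,0,0],[0,0,0],0],[[0,0,0],[0,0,0],0],[[0,0,0],[0,0,0],0]]'
python3 - <<'E'
from h import *
delta([.547,.3055,.10],91.7)
im,d,p=snap("wrist");save("w1",im);print(p["camera_matrix"],np.round(p["R"],2).tolist(),np.round(-np.array(p["R"]).T@p["t"],3))
E
```

```text
time: 1.3
ee_pos: [0.5228, 0.3242, 0.3667]
tcp_rot: [0.044, -3.14, 0.001]
ft_force: [0.5, 0.7, -0.9]
width: 0.0855
grip_force: 0.0
t1.3 grasp [0.5225 0.3241 0.2117] yaw 91.6 zax [-0.002 -0.    -1.   ] w 0.0855 gf 0.0 q6 -1.23
 shift cm [  2.42  -1.87 -11.17] turn [ 0.    -0.002  0.002]
[[371.64829954   0.         327.79371183]
 [  0.         371.64829954 238.47014717]
 [  0.           0.           1.        ]] [[-0.03, 1.0, -0.0], [0.97, 0.03, 0.26], [0.26, 0.01, -0.97]] [0.457 0.322 0.336]
```

View pics/w1.png

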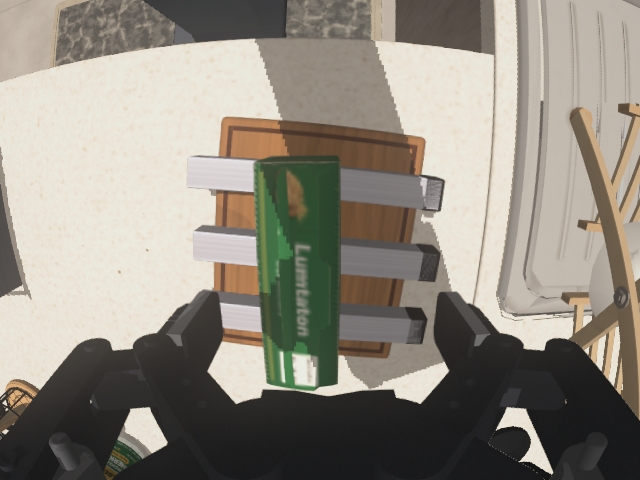

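The wrist view shows the carton at (300,270), centred between the fingers and in the position measured, with the black caps at the right ends. I descend and grip.

```bash
python3 -m handwheel '[[[2.4,-1.9,0],[0,0,0],0],[[0,0,-4],[0,0,0],0],[[0,0,-4],[0,0,0],0],[[0,0,-3],[0,0,0],0],[[0,0,-1],[0,0,0],0],[[0,0,0],[0,0,0],0],[[0,0,0],[0,0,0],255],[[0,0,0],[0,0,0],255],[[0,0,0],[0,0,0],255],[[0,0,0],[0,0,0],255],[[0,0,0],[0,0,0],255],[[0,0,0],[0,0,0],255]]'
python3 - <<'E'
from h import *
delta([.72,.07,.20],1.7)
E
```

```text
time: 2.55
ee_pos: [0.5476, 0.3059, 0.2502]
tcp_rot: [-0.045, 3.137, 0.002]
ft_force: [-0.5, 0.1, 7.0]
width: 0.0558
grip_force: 64.5
t2.5 grasp [0.5482 0.3062 0.0952] yaw 91.6 zax [ 0.004  0.002 -1.   ] w 0.0558 gf 64.5 q6 -1.27
 shift cm [ 17.24 -23.59  10.48] turn [ 0.002  0.004 -1.57 ]
```

```bash
python3 -m handwheel '[[[0,0,2],[0,0,0],255],[[0,0,4],[0,0,0],255],[[0,0,4],[0,0,0],255],[[2,-2,0],[0,0,-0.13],255],[[2,-3,0],[0,0,-0.13],255],[[2,-3,0],[0,0,-0.13],255],[[2,-3,0],[0,0,-0.13],255],[[2,-3,0],[0,0,-0.13],255],[[2,-3,0],[0,0,-0.13],255],[[2,-3,0],[0,0,-0.13],255],[[2,-2,0],[0,0,-0.13],255],[[1,-1,0],[0,0,-0.13],255]]' >/dev/null
python3 -m handwheel '[[[0.2,-0.5,0],[0,0,-0.13],255],[[0,0,0],[0,0,-0.13],255],[[0,0,0],[0,0,-0.13],255],[[0,0,-4],[0,0,0],255],[[0,0,-4],[0,0,0],255],[[0,0,-4],[0,0,0],255],[[0,0,0],[0,0,0],255],[[0,0,0],[0,0,0],255]]'
python3 - <<'E'
from h import *
delta([.72,.07,.0525],1.7)
im,d,p=snap("top");X=pts(d,p);hsv=cv2.cvtColor(im,cv2.COLOR_RGB2HSV)
save("top1",im[100:340,140:500].repeat(2,0).repeat(2,1))
Z=X[...,2]
roi=np.zeros((480,640),bool);roi[180:315,170:310]=1
n,l,s,c=cv2.connectedComponentsWithStats((roi&(Z>.03)&(Z<.06)).astype(np.uint8))
for i in range(1,n):
    if s[i,4]>60: print(s[i,4],rect(X[l==i]))
E
```

```text
time: 4.55
ee_pos: [0.7186, 0.0704, 0.2276]
tcp_rot: [-2.177, -2.264, 0.001]
ft_force: [-0.4, 0.4, -0.2]
width: 0.0553
grip_force: 64.1
t4.5 grasp [0.7185 0.0704 0.0726] yaw 2.3 zax [-0.001  0.    -1.   ] w 0.0553 gf 64.1 q6 -0.10
 shift cm [ 0.14 -0.04 -2.01] turn [-0.    -0.001 -0.01 ]
1341 (array([613.3, 310.8]), 212.1, 28.1, 86.6)
1345 (array([550.8, 314.6]), 211.5, 28.8, 86.5)
1345 (array([487.8, 313.2]), 212.8, 27.3, 85.9)
```

View pics/top1.png

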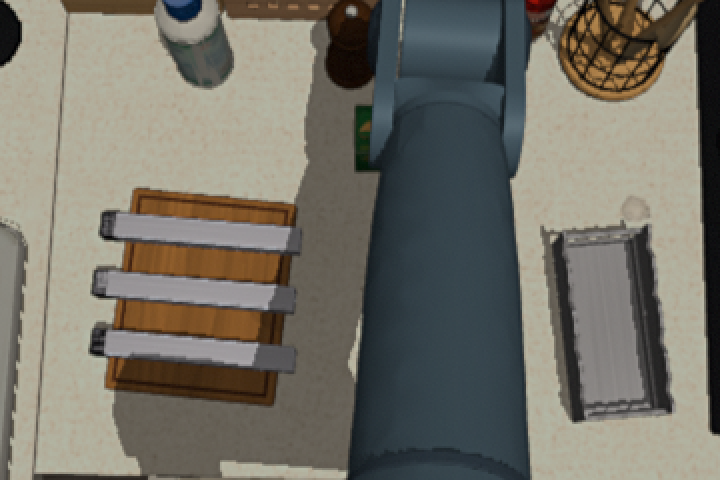

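The carton is held over the free spot and the three sleeves lie undisturbed on the board (crop rows 230/288/345). Set it down.

```bash
python3 -m handwheel '[[[0,0,-1],[0,0,0],255],[[0,0,-1],[0,0,0],255],[[0,0,0],[0,0,0],255],[[0,0,0],[0,0,0],255],[[0,0,0],[0,0,0],0],[[0,0,0],[0,0,0],0],[[0,0,0],[0,0,0],0],[[0,0,0],[0,0,0],0],[[0,0,0],[0,0,0],0],[[0,0,0],[0,0,0],0]]'
python3 -m handwheel '[[[0,0,2],[0,0,0],0],[[0,0,4],[0,0,0],0],[[0,0,4],[0,0,0],0],[[0,0,4],[0,0,0],0],[[-4,4,0],[0,0,0],105],[[-4,4,0],[0,0,0],105],[[-4,4,0],[0,0,-0.05],105],[[-3,4,0],[0,0,-0.05],105],[[-2,4,0],[0,0,0],105],[[0,4,0],[0,0,0],105],[[0,0,0],[0,0,0],105],[[0,0,0],[0,0,0],105]]'
python3 - <<'E'
from h import *
delta([.551,.3146,.12],-3.6)
im,d,p=snap("top");X=pts(d,p);hsv=cv2.cvtColor(im,cv2.COLOR_RGB2HSV)
g=(hsv[...,0]>40)&(hsv[...,0]<85)&(hsv[...,1]>100)&(abs(X[...,0]-.72)<.1)&(abs(X[...,1]-.07)<.12)
P=X[g];print(rect(P),np.percentile(P[:,2],[5,50,98]))
E
```

```text
time: 5.6
ee_pos: [0.7187, 0.0704, 0.2075]
tcp_rot: [2.177, 2.265, 0.0]
ft_force: [-0.0, 0.4, -0.3]
width: 0.0851
grip_force: 0.0
time: 6.8
ee_pos: [0.5624, 0.2972, 0.3489]
tcp_rot: [2.285, 2.154, 0.002]
ft_force: [0.5, -0.1, 1.0]
width: 0.0504
grip_force: 0.0
t6.8 grasp [0.5627 0.2973 0.1939] yaw -3.4 zax [ 0.002  0.    -1.   ] w 0.0504 gf 0.0 q6 0.37
 shift cm [-1.14  1.74 -7.39] turn [-0.     0.002 -0.004]
(array([715.3,  69.8]), 156.2, 54.7, -88.1) [0.03586749 0.07505121 0.08695795]
```

```bash
python3 -m handwheel '[[[-1.1,1.7,-2],[0,0,0],105],[[0,0,-4],[0,0,0],105],[[0,0,-4],[0,0,0],105],[[0,0,-3],[0,0,0],105],[[0,0,-2],[0,0,0],105],[[0,0,-0.5],[0,0,0],105],[[0,0,0],[0,0,0],105],[[0,0,0],[0,0,0],255],[[0,0,0],[0,0,0],255],[[0,0,0],[0,0,0],255],[[0,0,0],[0,0,0],255],[[0,0,0],[0,0,0],255]]'
python3 - <<'E'
from h import *
delta([.551,.3146,.038],-3.6)
delta([.551,.2146,.128],-3.6)
import math
# target: grasp point for 35deg tilt with mouth centre height .032, mouth y: sleeve mid shifted -y by .10
delta([.551,.2146,.128],-3.6,35)
E
```

```text
time: 8.05
ee_pos: [0.5526, 0.3137, 0.1947]
tcp_rot: [2.286, 2.152, 0.005]
ft_force: [1.4, -1.7, 5.8]
width: 0.0248
grip_force: 60.4
t8.1 grasp [0.5532 0.3138 0.0397] yaw -3.5 zax [ 0.004  0.001 -1.   ] w 0.0248 gf 60.4 q6 0.40
 shift cm [-0.16  0.09 -0.17] turn [-0.001  0.004 -0.002]
t8.1 grasp [0.5532 0.3138 0.0397] yaw -3.5 zax [ 0.004  0.001 -1.   ] w 0.0248 gf 60.4 q6 0.40
 shift cm [-0.16 -9.91  8.83] turn [-0.001  0.004 -0.002]
t8.1 grasp [0.5532 0.3138 0.0397] yaw -3.5 zax [ 0.004  0.001 -1.   ] w 0.0248 gf 60.4 q6 0.40
 shift cm [ -0.72 -18.78   6.03] turn [ 0.609 -0.034 -0.001]
```

```bash
cat > wp.py <<'E'
import numpy as np
p=.042;a=np.array([.061,.998,0]);yE=.075;k=np.array([0,0,1.])
def tcp(th,up):
    s,c=np.sin(th),np.cos(th)
    M=a*((yE+(.105+p)*c-.3138)/.998)+k*(p*s+.01*c+.105*s+up)
    return M-.164*(a*s-k*c)
T0=.031*k+.164*k
W=[(0,.08),(.05,.05),(.15,.015),(.25,0),(.35,0),(.45,0),(.55,0),(.62,0)]
W+=[(.55,.0),(.45,.0),(.35,0.0),(.25,0.0),(.15,.012),(.05,.035),(0,.05)]
prev,pt=T0,0
for th,up in W:
    t=tcp(th,up);print(th,np.round((t-prev)*100,2),"turn %.2f"%(th-pt),np.round((t-T0)*100,2));prev,pt=t,th
E
python3 wp.py
```

```text
0 [-0.56 -9.18  5.9 ] turn 0.00 [-0.56 -9.18  5.9 ]
0.05 [-0.05 -0.84 -2.29] turn 0.05 [ -0.61 -10.02   3.61]
0.15 [-0.11 -1.77 -2.21] turn 0.10 [ -0.72 -11.79   1.4 ]
0.25 [-0.12 -1.9  -0.41] turn 0.10 [ -0.84 -13.69   1.  ]
0.35 [-0.12 -2.    0.89] turn 0.10 [ -0.96 -15.68   1.89]
0.45 [-0.13 -2.08  0.68] turn 0.10 [ -1.09 -17.76   2.56]
0.55 [-0.13 -2.14  0.46] turn 0.10 [ -1.22 -19.9    3.02]
0.62 [-0.09 -1.52  0.19] turn 0.07 [ -1.31 -21.43   3.2 ]
0.55 [ 0.09  1.52 -0.19] turn -0.07 [ -1.22 -19.9    3.02]
0.45 [ 0.13  2.14 -0.46] turn -0.10 [ -1.09 -17.76   2.56]
0.35 [ 0.13  2.08 -0.68] turn -0.10 [ -0.96 -15.68   1.89]
0.25 [ 0.12  2.   -0.89] turn -0.10 [ -0.84 -13.69   1.  ]
0.15 [0.12 1.9  0.11] turn -0.10 [ -0.72 -11.79   1.1 ]
0.05 [0.11 1.77 1.01] turn -0.10 [ -0.61 -10.02   2.11]
0 [0.05 0.84 0.79] turn -0.05 [-0.56 -9.18  2.9 ]
```

```bash
python3 -m handwheel '[[[0,0,3],[0,0,0],255],[[0,0,3],[0,0,0],255],[[-0.3,-4.6,0],[0,0,0],255],[[-0.3,-4.6,0],[0,0,0],255],[[0,-0.8,-2.3],[0.05,-0.003,0],255],[[-0.1,-1.8,-2.2],[0.1,-0.006,0],255],[[0,0,0],[0,0,0],255],[[0,0,0],[0,0,0],255]]'
python3 - <<'E'
from h import *
delta([.551,.21,.06],-3.6,.15*57.3)
E
python3 -m handwheel '[[[-0.1,-1.9,-0.4],[0.1,-0.006,0],255],[[-0.1,-2,0.9],[0.1,-0.006,0],255],[[-0.1,-2.1,0.7],[0.1,-0.006,0],255],[[-0.2,-2.1,0.4],[0.1,-0.006,0],255],[[-0.1,-1.5,0.2],[0.07,-0.004,0],255],[[0,0,0],[0,0,0],255],[[0,0,0],[0,0,0],255],[[0,0,0],[0,0,0],255],[[0,0,0],[0,0,0],255],[[0,0,0],[0,0,0],255]]'
python3 - <<'E'
from h import *
delta([.551,.21,.10],-3.6,.62*57.3)
im,d,p=snap("scene");save("s1",im[150:390,150:470].repeat(2,0).repeat(2,1))
E
```

```text
time: 8.85
ee_pos: [0.5445, 0.1955, 0.2075]
tcp_rot: [-2.211, -2.079, -0.163]
ft_force: [0.4, 0.8, -1.1]
width: 0.0251
grip_force: 59.5
t8.8 grasp [0.5457 0.2184 0.0542] yaw -3.5 zax [ 0.008  0.148 -0.989] w 0.0251 gf 59.5 q6 0.08
 shift cm [ 0.51 -0.86  0.57] turn [ 0.001 -0.001 -0.002]
time: 9.85
ee_pos: [0.5386, 0.1003, 0.2255]
tcp_rot: [-1.927, -1.816, -0.617]
ft_force: [-0.7, 0.7, -1.4]
width: 0.0248
grip_force: 59.6
t9.8 grasp [0.5438 0.1902 0.0994] yaw -3.4 zax [ 0.034  0.581 -0.814] w 0.0248 gf 59.6 q6 -0.44
 shift cm [0.68 1.98 0.07] turn [-0.001 -0.001 -0.004]
```

View pics/s1.png

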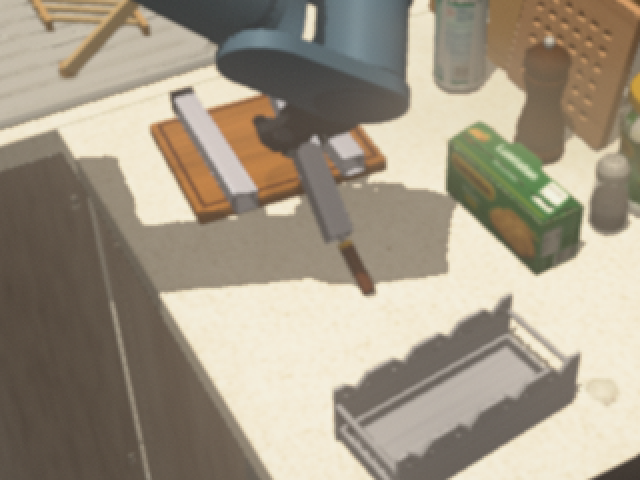

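The handle protrudes at crop (357,268) with its end resting on the worktop, and the carton stands at (515,195). I level the sleeve and lay it back.

```bash
python3 -m handwheel '[[[0.1,1.5,-0.2],[-0.07,0.004,0],255],[[0.1,2.1,-0.4],[-0.1,0.006,0],255],[[0.2,2.1,-0.7],[-0.1,0.006,0],255],[[0.1,2,-0.9],[-0.1,0.006,0],255],[[0.1,1.9,0.4],[-0.1,0.006,0],255],[[0.1,1.8,1.2],[-0.1,0.006,0],255],[[0,0.8,1.1],[-0.05,0.003,0],255],[[0,0,1],[0,0,0],255],[[0.3,4.6,0],[0,0,0],255],[[0.3,4.6,0],[0,0,0],255],[[0,0,0],[0,0,0],255],[[0,0,0],[0,0,0],255]]'
python3 - <<'E'
from h import *
delta([.5532,.3138,.0397],-3.6)
E
```

```text
time: 11.1
ee_pos: [0.5514, 0.3138, 0.2403]
tcp_rot: [-2.286, -2.154, 0.0]
ft_force: [-0.4, 0.4, -2.0]
width: 0.025
grip_force: 59.5
t11.1 grasp [0.5513 0.3138 0.0853] yaw -3.4 zax [-0.001  0.    -1.   ] w 0.0250 gf 59.5 q6 0.40
 shift cm [ 0.18  0.   -4.56] turn [-0.    -0.001 -0.003]
```

```bash
python3 -m handwheel '[[[0.1,0,-3],[0,0,0],255],[[0,0,-1],[0,0,0],255],[[0,0,-0.4],[0,0,0],255],[[0,0,-0.1],[0,0,0],255],[[0,0,0],[0,0,0],255],[[0,0,0],[0,0,0],105],[[0,0,0],[0,0,0],105],[[0,0,0],[0,0,0],105],[[0,0,0],[0,0,0],105],[[0,0,1],[0,0,0],105],[[0,0,3],[0,0,0],105],[[0,0,4],[0,0,0],105]]'
python3 -m handwheel '[[[0,-4,4],[0,0,0],105],[[0,-4,0],[0,0,0],105],[[0,-4,0],[0,0,0],105],[[0,0,0],[0,0,0],105],[[0,0,0],[0,0,0],105]]'
cat >> h.py <<'E'
def look():
    im,d,p=snap("top");X=pts(d,p);Z=X[...,2];hsv=cv2.cvtColor(im,cv2.COLOR_RGB2HSV)
    roi=(X[...,0]>.44)&(X[...,0]<.68)&(X[...,1]>.1)&(X[...,1]<.45)
    def cc(m,n0):
        n,l,s,c=cv2.connectedComponentsWithStats(m.astype(np.uint8))
        for i in range(1,n):
            if s[i,4]>n0: P=X[l==i];print(s[i,4],rect(P),"z",np.round(np.percentile(P[:,2],[5,50,95]),3))
    print("sleeves");cc(roi&(Z>.038)&(Z<.06)&(hsv[...,1]<70),150)
    print("handles");cc(roi&(Z>.012)&(X[...,1]<.207),20)
    return im
E
python3 - <<'E'
from h import *
delta([.548,.18,.0285],-3.6)
im=look();save("t2",im[150:330,150:400].repeat(3,0).repeat(3,1))
E
```

```text
time: 12.3
ee_pos: [0.5518, 0.3132, 0.2748]
tcp_rot: [-2.286, -2.152, 0.006]
ft_force: [0.9, 0.4, 0.0]
width: 0.0498
grip_force: 0.0
time: 12.8
ee_pos: [0.5527, 0.1976, 0.3117]
tcp_rot: [2.289, 2.151, 0.002]
ft_force: [-0.3, 0.9, 0.0]
width: 0.0501
grip_force: 0.0
t12.8 grasp [0.5529 0.1976 0.1567] yaw -3.6 zax [ 0.001  0.    -1.   ] w 0.0501 gf 0.0 q6 0.21
 shift cm [ -0.47  -1.76 -12.82] turn [-0.     0.001 -0.001]
sleeves
539 (array([616.9, 369.9]), 94.3, 27.9, 86.9) z [0.041 0.045 0.048]
643 (array([555.5, 366.8]), 107.2, 28.0, 86.6) z [0.041 0.045 0.048]
696 (array([491.6, 359.9]), 116.5, 27.2, 86.2) z [0.042 0.045 0.048]
handles
7353 (array([631.6, 153.5]), 107.0, 3.7, 89.8) z [0.662 0.709 0.745]
5634 (array([519.7, 153.9]), 159.3, 106.1, 0.0) z [0.387 0.445 0.49 ]
```

View pics/t2.png

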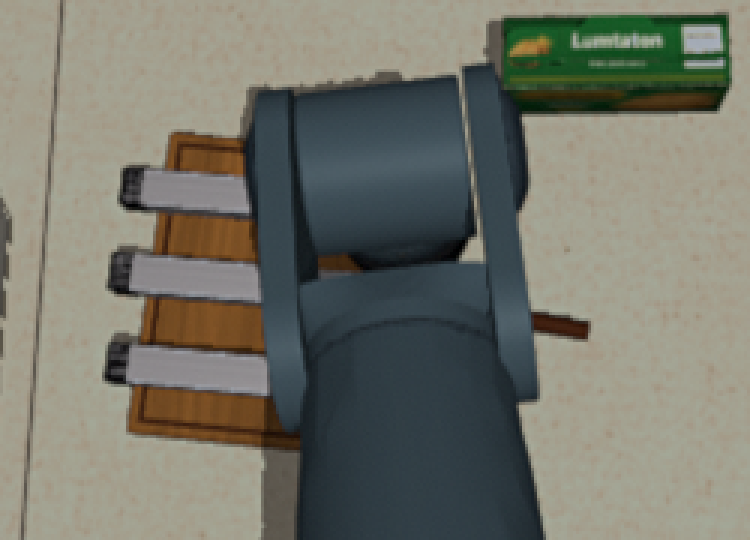

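The handle shows at crop (560,327), much farther out than expected: it slid on the fast return. I measure it.

Run:
```python
from h import *
for n in("top","scene"):
    im,d,p=snap(n);X=pts(d,p);hsv=cv2.cvtColor(im,cv2.COLOR_RGB2HSV)
    m=(X[...,2]>.006)&(X[...,2]<.06)&(X[...,0]>.5)&(X[...,0]<.6)&(X[...,1]<.202)&(X[...,1]>.02)&(hsv[...,1]>110)&(hsv[...,2]<150)
    P=X[m];print(n,len(P))
    if len(P)>5:
        print(rect(P))
        for y in np.arange(.06,.2,.015):
            q=P[abs(P[:,1]-y)<.0075]
            if len(q): print(round(y,3),len(q),np.round(q.mean(0),4),round(np.percentile(q[:,2],90),4))
im,d,p=snap("wrist");save("w2",im)
```

```text
top 96
(array([531.7, 105.2]), 39.9, 12.0, 80.6)
0.09 30 [0.5289 0.0915 0.0155] 0.0179
0.105 36 [0.5313 0.1049 0.0177] 0.02
0.12 30 [0.5331 0.1188 0.0195] 0.0227
scene 27
(array([532.2, 112.6]), 42.4, 6.3, 87.4)
0.09 3 [0.5284 0.0948 0.0167] 0.0183
0.105 7 [0.5312 0.1053 0.0198] 0.022
0.12 11 [0.5327 0.1197 0.0196] 0.0213
0.135 6 [0.5338 0.1314 0.0207] 0.0219
```

View pics/w2.png

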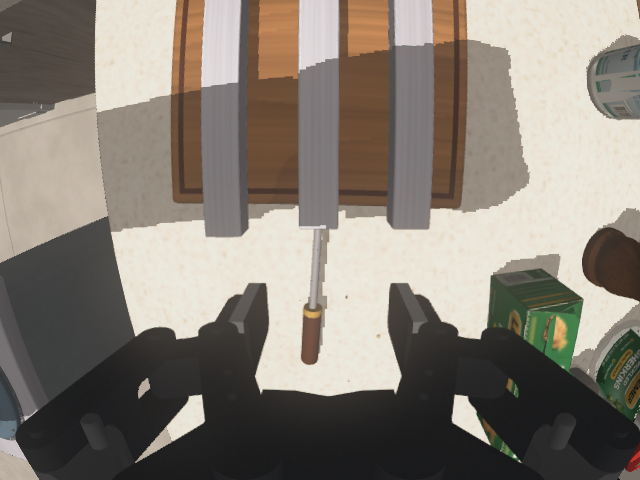

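The wrist view shows the handle at (311,335), tip end still in the middle sleeve's mouth (315,228). Its end rests on the worktop, pitched about 0.13 rad. I grip it low.

Run:
```python
from h import *
delta([.532,.113,.022],-7)
```

```text
t13.0 grasp [0.5525 0.1992 0.1559] yaw -3.4 zax [ 0.  0. -1.] w 0.0498 gf 0.0 q6 0.21
 shift cm [ -2.05  -8.61 -13.39] turn [-0.     0.    -0.063]
```

```bash
python3 -m handwheel '[[[-1,-4.3,0],[0,0,-0.06],105],[[-1,-4.3,0],[0,0,0],105],[[0,0,-4],[0,0,0],105],[[0,0,-4],[0,0,0],105],[[0,0,-3],[0,0,0],105],[[0,0,-1.5],[0,0,0],105],[[0,0,-0.9],[0,0,0],105],[[0,0,0],[0,0,0],105],[[0,0,0],[0,0,0],105]]'
python3 - <<'E'
from h import *
delta([.532,.113,.022],-7)
E
```

```text
time: 13.9
ee_pos: [0.5335, 0.1124, 0.1781]
tcp_rot: [2.35, 2.083, 0.003]
ft_force: [-0.9, -0.2, 0.0]
width: 0.0502
grip_force: 0.0
t13.9 grasp [0.5338 0.1124 0.0231] yaw -6.9 zax [ 0.002  0.    -1.   ] w 0.0502 gf 0.0 q6 0.12
 shift cm [-0.15  0.06 -0.11] turn [-0.     0.002 -0.002]
```

```bash
python3 -m handwheel '[[[-0.1,0,-0.1],[0,0,0],105],[[0,0,0],[0,0,0],255],[[0,0,0],[0,0,0],255],[[0,0,0],[0,0,0],255],[[0,0,0],[0,0,0],255],[[0,0,0],[0,0,0],255],[[0,0,0],[0,0,0],255],[[0,0,0],[0,0,0],255]]'
python3 - <<'E'
from h import *
delta([.532,.113,.022],-7)
im,d,p=snap("wrist");save("w3",im)
E
```

```text
time: 14.7
ee_pos: [0.5319, 0.1121, 0.1763]
tcp_rot: [2.351, 2.083, 0.001]
ft_force: [-0.3, -0.6, 4.6]
width: 0.0125
grip_force: 58.7
t14.7 grasp [0.5321 0.1121 0.0213] yaw -6.9 zax [ 0.001 -0.    -1.   ] w 0.0125 gf 58.7 q6 0.12
 shift cm [0.01 0.09 0.07] turn [ 0.     0.001 -0.002]
```

View pics/w3.png

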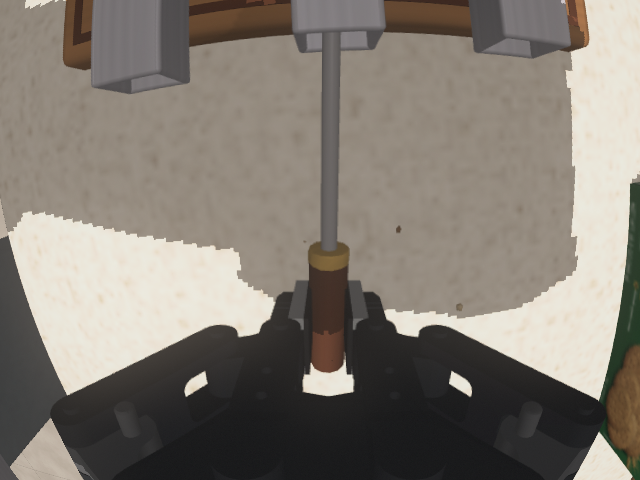

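The handle is between the pads at (328,310), with the spike entering the middle sleeve at (330,40). I level it, lift slightly and draw it out.

```bash
python3 -m handwheel '[[[0,0.5,0.4],[-0.033,0.004,0],255],[[0,0.5,0.4],[-0.033,0.004,0],255],[[0,0.5,0.4],[-0.033,0.004,0],255],[[0,0.5,0.4],[-0.033,0.004,0],255],[[0,-1,0],[0,0,0],255],[[0,-2,0],[0,0,0],255],[[0,-2,0],[0,0,0],255],[[0,-2,0],[0,0,0],255],[[0,-2,0],[0,0,0],255],[[0,0,0],[0,0,0],255],[[0,0,0],[0,0,0],255]]'
cat >> h.py <<'E'
def skew():
    "points of held skewer in front of the gripper from the wrist fisheye, ahead (+y) of grasp"
    s,R,pp,q=pose();p=camera_params("wrist");im,d=read_camera("wrist")
    K=np.array(p["camera_matrix"]);v,u=np.mgrid[0:480,0:640]
    du,dv=(u-K[0,2])/K[0,0],(v-K[1,2])/K[1,1];th=np.hypot(du,dv);f=np.where(th>0,np.tan(np.minimum(th,1.5))/np.maximum(th,1e-9),1)
    X=(np.stack([du*f*d,dv*f*d,d],-1)-np.array(p["t"]))@np.array(p["R"])
    m=(d>0)&(abs(X[...,0]-q[0])<.05)&(X[...,1]>q[1]+.03)&(X[...,1]<q[1]+.17)&(abs(X[...,2]-q[2])<.035)
    P=X[m]
    print("skewer pts",len(P))
    for y in np.arange(q[1]+.03,q[1]+.17,.015):
        e=P[abs(P[:,1]-y)<.0075]
        if len(e)>3: print(len(e),np.round(np.median(e,0),4))
    return im
E
python3 - <<'E'
from h import *
delta([.53,.0,.1],6,-7.5)
im=skew();save("w4",im)
E
```

```text
time: 15.85
ee_pos: [0.5313, 0.0415, 0.1913]
tcp_rot: [2.285, 2.022, -0.152]
ft_force: [0.9, 0.3, -0.2]
width: 0.012
grip_force: 58.5
t15.8 grasp [0.5286 0.0212 0.0377] yaw -7.0 zax [-0.017 -0.131 -0.991] w 0.0120 gf 58.5 q6 0.11
 shift cm [-0.34 -2.14  6.24] turn [ 0.001 -0.001  0.227]
skewer pts 4207
316 [0.5324 0.055  0.0298]
735 [0.534  0.0662 0.0296]
759 [0.536  0.0813 0.0296]
809 [0.538  0.0963 0.0296]
840 [0.54   0.1112 0.0294]
746 [0.5419 0.1256 0.0293]
```

View pics/w4.png

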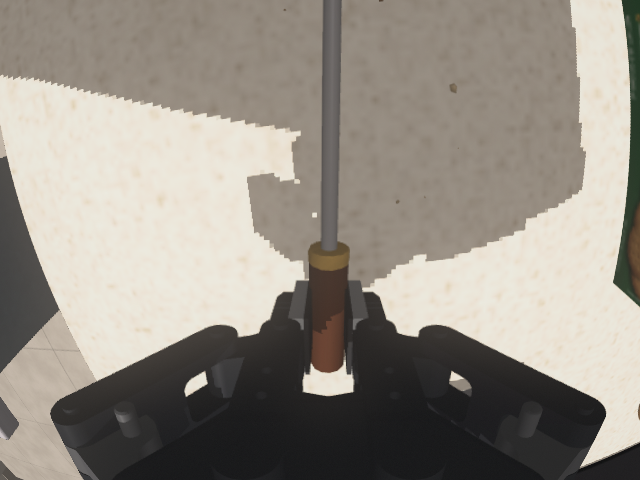

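The wrist view shows the skewer held straight and level, with the handle ring at (328,250). Now I refine the rack and the handle offset.

```bash
python3 -m handwheel '[[[0,0,2],[0,0,0],255],[[0,0,4],[0,0,0],255],[[0,0,3],[0,0,0],255],[[0,0,0],[0,0,0],255],[[0,0,0],[0,0,0],255]]'
cat >> h.py <<'E'
def held():
    "axis line, spike middle and yaw of the held skewer (wrist fisheye)"
    s,R,pp,q=pose();p=camera_params("wrist");im,d=read_camera("wrist")
    K=np.array(p["camera_matrix"]);v,u=np.mgrid[0:480,0:640]
    du,dv=(u-K[0,2])/K[0,0],(v-K[1,2])/K[1,1];th=np.hypot(du,dv);f=np.where(th>0,np.tan(np.minimum(th,1.5))/np.maximum(th,1e-9),1)
    X=(np.stack([du*f*d,dv*f*d,d],-1)-np.array(p["t"]))@np.array(p["R"])
    hsv=cv2.cvtColor(im,cv2.COLOR_RGB2HSV)
    near=(d>0)&(np.linalg.norm(X-q,axis=-1)<.2)&(abs(X[...,0]-q[0])<.06)&(abs(u-328)<40)&(X[...,2]>q[2]-.04)&(X[...,2]<q[2]+.03)
    fw=np.array([-R[1,1],R[0,1],0]);fw/=np.linalg.norm(fw);fw*=np.sign(fw[1])
    t=(X-q)@fw
    ring=near&(hsv[...,0]>12)&(hsv[...,0]<30)&(hsv[...,1]>100)&(t>0)&(t<.06)
    sp=near&(hsv[...,1]<60)&(t>.045)&(t<.11)
    P=X[sp];c=np.median(P,0);w=np.linalg.svd(P-P.mean(0),full_matrices=False)[2][0];w*=np.sign(w[1])
    front=np.percentile(t[ring],97) if ring.any() else np.nan
    ax=c-np.array([0,0,.0025])
    mid=ax+w*((front+.0625-(ax-q)@fw)/(w@fw))
    print("n",ring.sum(),sp.sum(),"front %.4f"%front,"dir",np.round(w,3),"yaw %.1f pitch %.3f"%(np.degrees(np.arctan2(-w[0],w[1])),w[2]),"spike mid",np.round(mid,4))
    return mid,w,im
E
python3 - <<'E'
from h import *
z=np.load("top0.npz");X=z["X"];m=(X[...,2]>.05)&(X[...,2]<.075)&(abs(X[...,0]-.525)<.085)
for lo,hi in((-.11,-.05),(-.2,-.135)):
    P=X[m&(X[...,1]>lo)&(X[...,1]<hi)]
    vx,vy,x0,y0=cv2.fitLine((P[:,:2]*1000).astype(np.float32),cv2.DIST_HUBER,0,.1,.01).ravel();print(len(P),"yaw %.2f"%np.degrees(np.arctan2(vy,vx)*np.sign(1)),"y at x=525.5: %.1f"%(y0+vy/vx*(525.5-x0)))
mid,w,im=held()
yr=6.2;t=np.array([.5504,-.1199])
g=pose();print("tcp",g[2],"sp mid rel tcp",mid-g[2])
# rotate about flange z by dyaw
dy=np.radians(yr)-np.arctan2(-w[0],w[1]);Rz=Ro.from_euler("z",dy).as_matrix()
m2=g[2]+Rz@(mid-g[2]);print("turn",dy,"shift cm",np.round((np.r_[t,.088]-m2)*100,2))
E
```

```text
time: 16.4
ee_pos: [0.5315, 0.0428, 0.282]
tcp_rot: [2.281, 2.023, -0.151]
ft_force: [-0.2, 1.2, -0.4]
width: 0.0123
grip_force: 58.5
265 yaw 6.09 y at x=525.5: -77.2
310 yaw 6.01 y at x=525.5: -165.4
n 505 3417 front 0.0254 dir [ 0.129  0.992 -0.005] yaw -7.4 pitch -0.005 spike mid [0.54   0.1096 0.1177]
tcp [0.53104496 0.04268655 0.28079939] sp mid rel tcp [ 0.00891501  0.06691382 -0.16313345]
turn 0.2378013820479224 shift cm [  2.65 -22.97  -2.97]
```

```bash
python3 -m handwheel '[[[0.3,-1.5,0],[0,0,0.03],255],[[0.3,-2.5,0],[0,0,0.03],255],[[0.3,-3,0],[0,0,0.03],255],[[0.3,-3,0],[0,0,0.03],255],[[0.3,-3,0],[0,0,0.03],255],[[0.3,-3,0],[0,0,0.03],255],[[0.3,-3,0],[0,0,0.03],255],[[0.3,-2.4,0],[0,0,0.028],255],[[0.2,-1.4,-1.5],[0,0,0],255],[[0,0,-1.5],[0,0,0],255],[[0,0,0],[0,0,0],255],[[0,0,0],[0,0,0],255]]'
cat >> h.py <<'E'
def notch(k):
    a=np.radians(6.05);return np.array([.5255,-.1213])+k*np.array([np.cos(a),np.sin(a)])
def place(k,zz):
    mid,w,im=held();t=np.r_[notch(k),zz]
    dy=np.radians(6.05)-np.arctan2(-w[0],w[1]);g=pose();m2=g[2]+Ro.from_euler("z",dy).as_matrix()@(mid-g[2])
    e=(mid[:2]-notch(0));a=np.radians(6.05);print("in rack x %.4f y %.4f"%(e@[np.cos(a),np.sin(a)],e@[-np.sin(a),np.cos(a)]))
    print("turn %.3f"%dy,"shift cm",np.round((t-m2)*100,2));return im
E
python3 - <<'E'
from h import *
im=place(.025,.058);save("w5",im)
E
```

```text
time: 17.65
ee_pos: [0.557, -0.1846, 0.2501]
tcp_rot: [2.02, 2.275, -0.136]
ft_force: [0.0, 0.8, 0.1]
width: 0.0128
grip_force: 58.5
n 659 3411 front 0.0260 dir [-0.11   0.994 -0.005] yaw 6.3 pitch -0.005 spike mid [ 0.5488 -0.1168  0.0859]
in rack x 0.0236 y 0.0020
turn -0.005 shift cm [ 0.12 -0.19 -2.79]
```

View pics/w5.png

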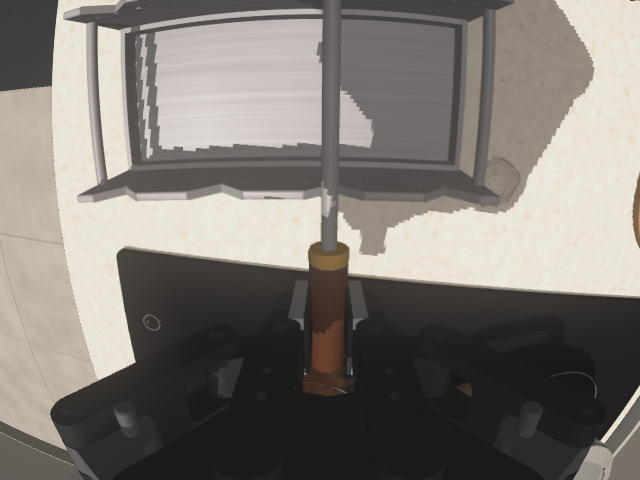

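The spike crosses the rack at (330,190), just above the near plate and in line with the third notch. Lower it.

```bash
python3 -m handwheel '[[[0.1,-0.1,-1],[0,0,0],255],[[0,0,-0.8],[0,0,0],255],[[0,0,-0.4],[0,0,0],255],[[0,0,-0.3],[0,0,0],255],[[0,0,-0.2],[0,0,0],255],[[0,0,0],[0,0,0],255],[[0,0,0],[0,0,0],255]]'
python3 - <<'E'
from h import *
im=place(.025,.058)
E
```

```text
time: 18.4
ee_pos: [0.5587, -0.1869, 0.225]
tcp_rot: [2.019, 2.271, -0.134]
ft_force: [-0.4, 0.5, -0.2]
width: 0.0125
grip_force: 58.5
n 756 3728 front 0.0260 dir [-0.062  0.994  0.093] yaw 3.6 pitch 0.093 spike mid [ 0.5511 -0.1194  0.0617]
in rack x 0.0257 y -0.0008
turn 0.043 shift cm [ 0.21  0.11 -0.37]
```

```bash
python3 -m handwheel '[[[0,0,-0.2],[0,0,0],255],[[0,0,-0.15],[0,0,0],255],[[0,0,0],[0,0,0],255],[[0,0,0],[0,0,0],255]]'
python3 -m handwheel '[[[0,0,0],[0,0,0],200],[[0,0,0],[0,0,0],165],[[0,0,0],[0,0,0],165],[[0,0,0],[0,0,0],165],[[0,-0.2,1],[0,0,0],165],[[0,-0.5,2.5],[0,0,0],165],[[0,0,4],[0,0,0],165],[[0,0,4],[0,0,0],105],[[0,3,3],[0.06,0,0],105],[[0,4,0],[0.07,0,0],105],[[0,4,0],[0,0,0],105],[[0,0,0],[0,0,0],105]]'
python3 - <<'E'
from h import *
im,d,p=snap("scene");save("s2",im[180:420,280:600].repeat(2,0).repeat(2,1))
delta([.49,.3132,.12],-4)
E
```

```text
time: 18.85
ee_pos: [0.5586, -0.187, 0.2216]
tcp_rot: [2.019, 2.272, -0.135]
ft_force: [-1.2, -1.1, 3.7]
width: 0.0128
grip_force: 58.8
time: 20.05
ee_pos: [0.5583, -0.0806, 0.3674]
tcp_rot: [2.074, 2.342, 0.016]
ft_force: [0.2, 0.1, -0.1]
width: 0.0502
grip_force: 0.0
t20.1 grasp [ 0.561  -0.0826  0.2122] yaw 6.9 zax [ 0.017 -0.003 -1.   ] w 0.0503 gf 0.0 q6 -0.47
 shift cm [-6.85 39.54 -9.22] turn [ 0.004  0.016 -0.19 ]
```

View pics/s2.png

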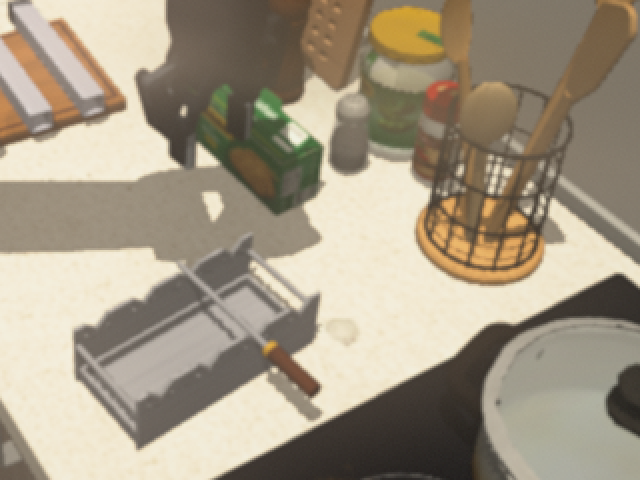

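The first skewer lies across both plates, handle outside at crop (290,370). The carton is still upright. Next is the near sleeve.

```bash
cat >> h.py <<'E'
def rackz():
    im,d,p=snap("top");X=pts(d,p);a=np.radians(6.05)
    e=X[...,:2]-notch(0);u=e@[np.cos(a),np.sin(a)];v=e@[-np.sin(a),np.cos(a)]
    m=(abs(v)<.035)&(abs(u)<.095)&(X[...,2]>.045)&(X[...,2]<.1)
    n,l,s,c=cv2.connectedComponentsWithStats(m.astype(np.uint8))
    for i in range(1,n):
        if s[i,4]>25: k=l==i;f=np.polyfit(v[k],X[...,2][k],1);h=np.polyfit(v[k],u[k],1);print("rack skewer",s[i,4],"x %.4f slope %.3f z %.4f pitch %.3f"%(h[1],h[0],f[1],f[0]))
    m=(abs(X[...,0]-.5255)<.13)&(X[...,1]<-.175)&(X[...,1]>-.28)&(X[...,2]>.035)&(X[...,2]<.1)
    n,l,s,c=cv2.connectedComponentsWithStats(m.astype(np.uint8))
    for i in range(1,n):
        if s[i,4]>25: k=l==i;print("handle v",np.round(np.percentile(v[k],[2,98]),4),"z",np.round(np.percentile(X[...,2][k],[10,90]),4))
E
python3 - <<'E'
from h import *
rackz();look()
E
```

```text
sleeves
1266 (array([613.4, 310.8]), 212.5, 27.3, 86.5) z [0.041 0.045 0.048]
1295 (array([552.6, 314.5]), 212.1, 27.9, 86.5) z [0.041 0.045 0.048]
1305 (array([487.7, 313.1]), 212.5, 27.8, 85.7) z [0.042 0.045 0.048]
handles
7351 (array([631.5, 153.5]), 107.0, 3.7, 89.8) z [0.662 0.709 0.745]
23 (array([606.7, 205.4]), 25.3, 2.3, 0.0) z [0.021 0.043 0.047]
```

```bash
python3 -m handwheel '[[[-0.5,4,0],[0,0,-0.04],105],[[-0.5,4.5,0],[0,0,-0.04],105],[[-1,4.5,0],[0,0,-0.04],105],[[-1,4.5,0],[0,0,-0.04],105],[[-1,4.5,0],[0,0,-0.03],105],[[-1,4.5,0],[0,0.01,0],105],[[-1,4.5,-2],[0,0,0],105],[[-1,4.5,-3],[0,0,0],105],[[0,4,-4],[0,0,0],105],[[0,0,0],[0,0,0],105],[[0,0,0],[0,0,0],105]]'
python3 - <<'E'
from h import *
delta([.4877,.3131,.039],-4.3)
E
```

```text
time: 21.3
ee_pos: [0.49, 0.3017, 0.2828]
tcp_rot: [2.297, 2.134, -0.003]
ft_force: [0.7, -0.1, 0.4]
width: 0.0503
grip_force: 0.0
t21.3 grasp [0.4905 0.3008 0.1278] yaw -4.2 zax [ 0.003 -0.006 -1.   ] w 0.0503 gf 0.0 q6 0.43
 shift cm [-0.23  1.14 -8.88] turn [ 0.006  0.003 -0.002]
```

```bash
python3 -m handwheel '[[[-0.2,1.1,-3],[0,0,0],105],[[0,0,-3],[0,0,0],105],[[0,0,-2],[0,0,0],105],[[0,0,-0.8],[0,0,0],105],[[0,0,0],[0,0,0],105],[[0,0,0],[0,0,0],255],[[0,0,0],[0,0,0],255],[[0,0,0],[0,0,0],255],[[0,0,0],[0,0,0],255],[[0,0,0],[0,0,0],255]]'
python3 -m handwheel '[[[0,0,1],[0,0,0],255],[[0,0,2.5],[0,0,0],255],[[0,0,2.5],[0,0,0],255],[[-0.2,-2,0],[0,0,0],255],[[-0.2,-3,0],[0,0,0],255],[[-0.2,-2.7,0],[0,0,0],255],[[-0.1,-1.5,0],[0,0,0],255],[[0,-0.8,-2.3],[0.05,-0.004,0],255],[[-0.1,-1.8,-2.2],[0.1,-0.007,0],255],[[0,0,0],[0,0,0],255],[[0,0,0],[0,0,0],255]]'
python3 - <<'E'
from h import *
delta([.48,.2184,.0542],-4.3,.15*57.3)
E
```

```text
time: 22.3
ee_pos: [0.4888, 0.3134, 0.1981]
tcp_rot: [2.295, 2.132, 0.006]
ft_force: [0.4, -2.1, 7.4]
width: 0.0249
grip_force: 60.0
time: 23.4
ee_pos: [0.4796, 0.1953, 0.2111]
tcp_rot: [-2.23, -2.069, -0.166]
ft_force: [0.6, 0.3, -1.5]
width: 0.0248
grip_force: 59.2
t23.4 grasp [0.482  0.2174 0.0577] yaw -4.3 zax [ 0.015  0.143 -0.99 ] w 0.0248 gf 59.2 q6 0.11
 shift cm [-0.14  0.   -0.36] turn [ 0.006  0.004 -0.   ]
```

```bash
python3 -m handwheel '[[[-0.1,-1.9,-0.4],[0.1,-0.007,0],255],[[-0.2,-2,0.9],[0.1,-0.007,0],255],[[-0.1,-2.1,0.7],[0.1,-0.007,0],255],[[-0.2,-2.1,0.4],[0.1,-0.007,0],255],[[-0.1,-1.5,0.2],[0.07,-0.005,0],255],[[0,0,0],[0,0,0],255],[[0,0,0],[0,0,0],255],[[0,0,0],[0,0,0],255],[[0,0,0],[0,0,0],255],[[0,0,0],[0,0,0],255]]'
cat >> h.py <<'E'
def handle(xr):
    for n in("top","scene"):
        im,d,p=snap(n);X=pts(d,p);hsv=cv2.cvtColor(im,cv2.COLOR_RGB2HSV)
        m=(X[...,2]>.006)&(X[...,2]<.07)&(abs(X[...,0]-xr)<.04)&(X[...,1]<.202)&(X[...,1]>.02)&(hsv[...,1]>110)&(hsv[...,2]<150)
        P=X[m];print(n,len(P))
        if len(P)>8:
            print(rect(P),"y range",np.round(np.percentile(P[:,1],[2,98]),4))
            for y in np.arange(.04,.2,.015):
                q=P[abs(P[:,1]-y)<.0075]
                if len(q)>2: print(round(y,3),len(q),np.round(q.mean(0),4))
E
python3 - <<'E'
from h import *
handle(.472)
E
```

```text
time: 24.4
ee_pos: [0.4726, 0.0999, 0.229]
tcp_rot: [-1.946, -1.807, -0.623]
ft_force: [-0.1, -0.2, 1.2]
width: 0.025
grip_force: 59.6
top 0
scene 74
(array([470.5,  62.7]), 49.3, 9.0, 88.2) y range [0.0399 0.0865]
0.04 19 [0.4697 0.0432 0.0164]
0.055 36 [0.4695 0.055  0.0217]
0.07 5 [0.4683 0.0652 0.0247]
0.085 14 [0.4704 0.0841 0.0357]
```

Sleeve 1 holds a skewer, and it is now fully out to the ring. I level quickly about the grip point to stop it.

```bash
python3 -m handwheel '[[[0.15,2.1,1.3],[-0.149,0.011,0],255],[[0.15,2.3,1],[-0.149,0.011,0],255],[[0.15,2.4,0.6],[-0.149,0.011,0],255],[[0.15,1.9,0.2],[-0.12,0.009,0],255],[[0.05,0.8,0],[-0.05,0.004,0],255],[[0,0,0],[0,0,0],255],[[0,0,0],[0,0,0],255]]'
python3 - <<'E'
from h import *
delta([.4885,.3134,.0431],-4.3)
handle(.477)
E
```

```text
time: 25.2
ee_pos: [0.4786, 0.1942, 0.2591]
tcp_rot: [2.301, 2.137, 0.0]
ft_force: [-0.3, 0.3, -1.4]
width: 0.0249
grip_force: 59.3
t25.2 grasp [0.4788 0.1941 0.1041] yaw -4.2 zax [ 0.001 -0.001 -1.   ] w 0.0249 gf 59.3 q6 0.24
 shift cm [ 0.99 11.92 -6.1 ] turn [ 0.001  0.001 -0.001]
top 0
scene 0
```

```bash
python3 -m handwheel '[[[0,0.4,0],[0,0,0],255],[[0.1,0.8,0],[0,0,0],255],[[0.1,1.2,0],[0,0,0],255],[[0.1,1.4,0],[0,0,0],255],[[0.1,1.4,0],[0,0,0],255],[[0.1,1.4,0],[0,0,0],255],[[0.1,1.4,0],[0,0,0],255],[[0.1,1.4,0],[0,0,0],255],[[0.1,1.2,0],[0,0,0],255],[[0.1,0.8,0],[0,0,0],255],[[0.1,0.4,0],[0,0,0],255],[[0,0,0],[0,0,0],255]]' >/dev/null
python3 -m handwheel '[[[0,0.1,-0.5],[0,0,0],255],[[0,0,-1],[0,0,0],255],[[0,0,-1],[0,0,0],255],[[0,0,-1],[0,0,0],255],[[0,0,-1],[0,0,0],255],[[0,0,-0.8],[0,0,0],255],[[0,0,-0.4],[0,0,0],255],[[0,0,0],[0,0,0],255],[[0,0,0],[0,0,0],255]]'
python3 - <<'E'
from h import *
delta([.4885,.3134,.0431],-4.3)
handle(.477)
E
```

```text
time: 27.4
ee_pos: [0.4892, 0.3133, 0.203]
tcp_rot: [2.3, 2.135, 0.002]
ft_force: [0.1, 0.4, -1.1]
width: 0.0248
grip_force: 59.3
t27.4 grasp [0.4898 0.313  0.048 ] yaw -4.3 zax [ 0.003 -0.002 -1.   ] w 0.0248 gf 59.3 q6 0.45
 shift cm [-0.07  0.01 -0.49] turn [ 0.002  0.003 -0.001]
top 151
(array([474.5, 143.3]), 53.0, 13.1, 87.2) y range [0.1172 0.169 ]
0.115 17 [0.4727 0.1194 0.0376]
0.13 41 [0.473  0.1295 0.0363]
0.145 43 [0.4741 0.145  0.0365]
0.16 44 [0.4753 0.1602 0.0356]
0.175 6 [0.4761 0.1691 0.0375]
scene 48
(array([472.8, 142.3]), 45.9, 8.5, 88.3) y range [0.1201 0.1641]
0.115 3 [0.4707 0.1203 0.0383]
0.13 12 [0.4713 0.1299 0.0373]
0.145 21 [0.4722 0.1445 0.0373]
0.16 12 [0.4734 0.1607 0.0371]
```

```bash
python3 -m handwheel '[[[0,0,-0.3],[0,0,0],255],[[0,0,-0.2],[0,0,0],255],[[0,0,0],[0,0,0],255],[[0,0,0],[0,0,0],105],[[0,0,0],[0,0,0],105],[[0,0,0],[0,0,0],105],[[0,0,0],[0,0,0],105],[[0,0,1],[0,0,0],105],[[0,0,3],[0,0,0],105],[[-0.3,-4,2],[0,0,0],105],[[-0.4,-4,0],[0,0,0],105],[[-0.4,-4,0],[0,0,0],105]]'
python3 -m handwheel '[[[-0.4,-4.4,0],[0,0,0],105],[[0,0,0],[0,0,0],105],[[0,0,0],[0,0,0],105]]'
python3 - <<'E'
from h import *
delta([.474,.1435,.0285],-3.9)
handle(.477)
E
```

```text
time: 28.7
ee_pos: [0.4782, 0.1922, 0.2597]
tcp_rot: [2.297, 2.135, 0.006]
ft_force: [0.7, -0.4, -0.8]
width: 0.0506
grip_force: 0.0
time: 29.0
ee_pos: [0.4743, 0.1485, 0.2586]
tcp_rot: [2.302, 2.132, 0.003]
ft_force: [0.1, -0.6, 0.5]
width: 0.0502
grip_force: 0.0
t29.0 grasp [0.475  0.1483 0.1036] yaw -4.4 zax [ 0.004 -0.002 -1.   ] w 0.0502 gf 0.0 q6 0.15
 shift cm [-0.03 -0.5  -7.51] turn [0.002 0.004 0.008]
top 0
scene 59
(array([472.2, 142.9]), 54.1, 8.4, 85.2) y range [0.1186 0.1689]
0.115 7 [0.4714 0.12   0.0314]
0.13 23 [0.4707 0.1288 0.0319]
0.145 21 [0.4722 0.144  0.0312]
0.16 5 [0.4735 0.1626 0.0324]
0.175 3 [0.4737 0.1689 0.0315]
```

```bash
python3 -m handwheel '[[[0,-0.5,-2],[0,0,0],105],[[0,0,-2.5],[0,0,0],105],[[0,0,-2],[0,0,0],105],[[0,0,-0.9],[0,0,0],105],[[0,0,0],[0,0,0],105],[[0,0,0],[0,0,0],255],[[0,0,0],[0,0,0],255],[[0,0,0],[0,0,0],255],[[0,0,0],[0,0,0],255],[[0,0,0],[0,0,0],255],[[0,0,0],[0,0,0],255]]'
python3 - <<'E'
from h import *
delta([.474,.1435,.0285],-3.9)
held()
E
```

```text
time: 30.2
ee_pos: [0.4744, 0.1442, 0.1843]
tcp_rot: [2.3, 2.134, 0.003]
ft_force: [-0.1, -0.1, 1.6]
width: 0.0126
grip_force: 58.5
t30.2 grasp [0.475  0.1439 0.0293] yaw -4.3 zax [ 0.004 -0.002 -1.   ] w 0.0126 gf 58.5 q6 0.14
 shift cm [-0.04 -0.07 -0.08] turn [0.002 0.004 0.006]
n 823 14779 front 0.0250 dir [0.071 0.73  0.68 ] yaw -5.6 pitch 0.680 spike mid [0.4813 0.2312 0.0499]
```

```bash
python3 -m handwheel '[[[0,0,0.3],[0,0,0],255],[[0,-0.8,0],[0,0,0],255],[[-0.1,-1.4,0],[0,0,0],255],[[-0.1,-1.8,0],[0,0,0],255],[[-0.2,-2,0],[0,0,0],255],[[-0.1,-2,0],[0,0,0],255],[[-0.1,-1.6,0],[0,0,0],255],[[-0.1,-1,0],[0,0,0],255],[[0,-0.6,1],[0,0,0],255],[[0,0,3],[0,0,0],255],[[0,0,4],[0,0,0],255],[[0,0,0],[0,0,0],255]]'
python3 - <<'E'
from h import *
place(-.075,.088)
E
```

```text
time: 31.45
ee_pos: [0.4693, 0.0318, 0.2728]
tcp_rot: [2.293, 2.129, 0.012]
ft_force: [0.4, -0.1, -0.2]
width: 0.0128
grip_force: 58.6
n 548 3206 front 0.0246 dir [0.066 0.998 0.003] yaw -3.8 pitch 0.003 spike mid [0.4767 0.1182 0.1114]
in rack x -0.0232 y 0.2433
turn 0.171 shift cm [ -1.1  -24.76  -2.34]
```

```bash
python3 -m handwheel '[[[-0.1,-1.5,0],[0,0,0.02],255],[[-0.1,-2.5,0],[0,0,0.02],255],[[-0.1,-3,0],[0,0,0.02],255],[[-0.1,-3,0],[0,0,0.02],255],[[-0.1,-3,0],[0,0,0.03],255],[[-0.2,-3,0],[0,0,0.03],255],[[-0.2,-3,0],[0,0,0.03],255],[[-0.2,-2.8,0],[0,0,0],255],[[0,-2,-1],[0,0,0],255],[[0,-1,-1.3],[0,0,0],255],[[0,0,0],[0,0,0],255],[[0,0,0],[0,0,0],255]]'
python3 - <<'E'
from h import *
place(-.075,.058)
E
```

```text
time: 32.7
ee_pos: [0.4557, -0.2153, 0.243]
tcp_rot: [2.112, 2.325, 0.002]
ft_force: [0.5, 0.5, 0.5]
width: 0.0129
grip_force: 58.6
n 711 3767 front 0.0252 dir [-0.1    0.995  0.019] yaw 5.7 pitch 0.019 spike mid [ 0.4454 -0.1282  0.0818]
in rack x -0.0804 y 0.0016
turn 0.006 shift cm [ 0.6  -0.09 -2.38]
```

```bash
python3 -m handwheel '[[[0.6,-0.1,0],[0,0,0],255],[[0,0,-1],[0,0,0],255],[[0,0,-0.6],[0,0,0],255],[[0,0,-0.3],[0,0,0],255],[[0,0,-0.2],[0,0,0],255],[[0,0,-0.2],[0,0,0],255],[[0,0,-0.1],[0,0,0],255],[[0,0,0],[0,0,0],255],[[0,0,0],[0,0,0],255]]'
python3 - <<'E'
from h import *
place(-.075,.058)
E
```

```text
time: 33.65
ee_pos: [0.462, -0.2169, 0.22]
tcp_rot: [2.11, 2.323, 0.002]
ft_force: [-1.5, -0.1, 3.1]
width: 0.0125
grip_force: 59.0
n 784 3204 front 0.0251 dir [-0.102  0.995  0.016] yaw 5.9 pitch 0.016 spike mid [ 0.4526 -0.13    0.0599]
in rack x -0.0734 y -0.0009
turn 0.003 shift cm [-0.14  0.08 -0.19]
```

```bash
python3 -m handwheel '[[[0,0,0],[0,0,0],200],[[0,0,0],[0,0,0],165],[[0,0,0],[0,0,0],165],[[0,0,0],[0,0,0],165],[[0,-0.2,1],[0,0,0],165],[[0,-0.3,3],[0,0,0],165],[[0,0,4],[0,0,0],165],[[0,0,4],[0,0,0],105],[[1,4,2],[0,0,-0.04],105],[[1,4,0],[0,0,-0.04],105],[[1,4,0],[0,0,-0.04],105],[[1,4,0],[0,0,-0.04],105]]'
python3 -m handwheel '[[[1,4.5,0],[0,0,0],105],[[1,4.5,0],[0,0,0],105],[[1,4.5,0],[0,0,0],105],[[1,4.5,0],[0,0,0],105],[[1,4.5,0],[0,0,0],105],[[1,4.5,0],[0,0,0],105],[[1,4.5,0],[0,0,0],105],[[1,4,0],[0,0,0],105],[[1,0,0],[0,0,0],105],[[0,0,0],[0,0,0],105],[[0,0,0],[0,0,0],105]]'
python3 - <<'E'
from h import *
rackz();look()
delta([.6134,.3108,.041],-3.5)
E
```

```text
time: 34.9
ee_pos: [0.5022, -0.0604, 0.3611]
tcp_rot: [2.29, 2.143, 0.003]
ft_force: [0.6, -1.5, 0.2]
width: 0.0502
grip_force: 0.0
time: 36.0
ee_pos: [0.5921, 0.2923, 0.3599]
tcp_rot: [2.29, 2.145, 0.001]
ft_force: [1.3, 0.3, -0.2]
width: 0.0502
grip_force: 0.0
rack skewer 31 x 0.0933 slope -0.002 z 0.0482 pitch -0.001
rack skewer 97 x 0.0246 slope -0.005 z 0.0609 pitch -0.001
rack skewer 102 x -0.0753 slope 0.001 z 0.0610 pitch 0.009
handle v [-0.1169 -0.0606] z [0.0607 0.067 ]
handle v [-0.1164 -0.0454] z [0.0597 0.0672]
sleeves
326 (array([608.4, 233.4]), 57.1, 27.2, 85.9) z [0.041 0.045 0.048]
303 (array([547. , 236.6]), 55.7, 26.1, 87.2) z [0.042 0.045 0.048]
219 (array([482.1, 227.2]), 40.1, 26.5, 86.0) z [0.042 0.045 0.049]
handles
7354 (array([631.6, 153.5]), 107.0, 3.6, -90.0) z [0.662 0.709 0.745]
23 (array([606.4, 205.4]), 24.1, 2.4, -0.0) z [0.02  0.043 0.047]
65 (array([491.5, 205. ]), 16.8, 3.8, 1.2) z [0.453 0.481 0.496]
119 (array([452.1, 204.6]), 25.5, 8.4, 12.4) z [0.498 0.518 0.532]
t36.1 grasp [0.5924 0.2916 0.2049] yaw -3.8 zax [ 0.003 -0.002 -1.   ] w 0.0502 gf 0.0 q6 0.35
 shift cm [  2.14   1.89 -16.39] turn [0.002 0.003 0.005]
```

Both skewers are seated at axis z≈0.058 and level. Now the far sleeve.

```bash
python3 -m handwheel '[[[2.1,1.9,-3],[0,0,0],105],[[0,0,-4],[0,0,0],105],[[0,0,-4],[0,0,0],105],[[0,0,-3],[0,0,0],105],[[0,0,-1.8],[0,0,0],105],[[0,0,-0.5],[0,0,0],105],[[0,0,0],[0,0,0],105],[[0,0,0],[0,0,0],255],[[0,0,0],[0,0,0],255],[[0,0,0],[0,0,0],255],[[0,0,0],[0,0,0],255],[[0,0,0],[0,0,0],255]]'
python3 -m handwheel '[[[0,0,1],[0,0,0],255],[[0,0,2.5],[0,0,0],255],[[0,0,2.5],[0,0,0],255],[[-0.1,-2,0],[0,0,0],255],[[-0.2,-3,0],[0,0,0],255],[[-0.2,-2.7,0],[0,0,0],255],[[-0.1,-1.5,0],[0,0,0],255],[[0,-0.8,-2.3],[0.05,-0.003,0],255],[[-0.1,-1.8,-2.2],[0.1,-0.006,0],255],[[0,0,0],[0,0,0],255],[[0,0,0],[0,0,0],255]]'
python3 - <<'E'
from h import *
delta([.607,.2174,.0577],-3.5,.15*57.3)
E
```

```text
time: 37.3
ee_pos: [0.6141, 0.3125, 0.1995]
tcp_rot: [2.288, 2.145, 0.007]
ft_force: [-0.8, -0.5, 6.7]
width: 0.0251
grip_force: 60.9
time: 38.4
ee_pos: [0.6058, 0.1939, 0.2114]
tcp_rot: [-2.217, -2.076, -0.164]
ft_force: [0.5, 0.5, -1.0]
width: 0.0246
grip_force: 60.0
t38.4 grasp [0.6074 0.2165 0.058 ] yaw -3.8 zax [ 0.01   0.146 -0.989] w 0.0246 gf 60.0 q6 0.08
 shift cm [-0.02  0.04 -0.04] turn [0.003 0.001 0.004]
```

```bash
python3 -m handwheel '[[[-0.1,-1.9,-0.4],[0.1,-0.006,0],255],[[-0.1,-2,0.9],[0.1,-0.006,0],255],[[-0.2,-2.1,0.7],[0.1,-0.006,0],255],[[-0.1,-2.1,0.4],[0.1,-0.006,0],255],[[-0.1,-1.5,0.2],[0.07,-0.004,0],255],[[0,0,0],[0,0,0],255],[[0,0,0],[0,0,0],255]]'
python3 -m handwheel '[[[0.1,2.1,1.3],[-0.149,0.009,0],255],[[0.15,2.3,1],[-0.149,0.009,0],255],[[0.15,2.4,0.6],[-0.149,0.009,0],255],[[0.1,1.9,0.2],[-0.12,0.007,0],255],[[0.05,0.8,0],[-0.05,0.003,0],255],[[0,0,0],[0,0,0],255],[[0,0,0],[0,0,0],255]]'
python3 - <<'E'
from h import *
delta([.6139,.3123,.0455],-3.8)
for n in ("top","scene"):
    im,d,p=snap(n);X=pts(d,p);hsv=cv2.cvtColor(im,cv2.COLOR_RGB2HSV)
    m=(X[...,2]>.06)&(X[...,2]<.12)&(abs(X[...,0]-.6)<.045)&(X[...,1]<.095)&(X[...,1]>-.06)
    print(n,m.sum(),rect(X[m]) if m.sum()>5 else "",np.round(np.percentile(X[m][:,1],[2,98]),3) if m.sum()>5 else "")
    save("s3",im[150:390,150:470].repeat(2,0).repeat(2,1))
E
```

```text
time: 39.1
ee_pos: [0.6007, 0.0987, 0.2312]
tcp_rot: [-1.935, -1.816, -0.619]
ft_force: [0.0, 0.3, -0.3]
width: 0.0244
grip_force: 60.3
time: 39.8
ee_pos: [0.6052, 0.1943, 0.2607]
tcp_rot: [2.289, 2.15, 0.005]
ft_force: [0.2, 0.3, -1.5]
width: 0.0243
grip_force: 60.0
t39.8 grasp [0.6057 0.1945 0.1057] yaw -3.6 zax [ 0.003  0.002 -1.   ] w 0.0243 gf 60.0 q6 0.19
 shift cm [ 0.87 11.8  -6.02] turn [-0.002  0.003 -0.004]
top 317 (array([597.8,  45.1]), 99.8, 25.9, -89.5) [-0.003  0.095]
scene 353 (array([597.9,  44.6]), 100.3, 26.0, 89.2) [-0.004  0.094]
```

View pics/s3.png

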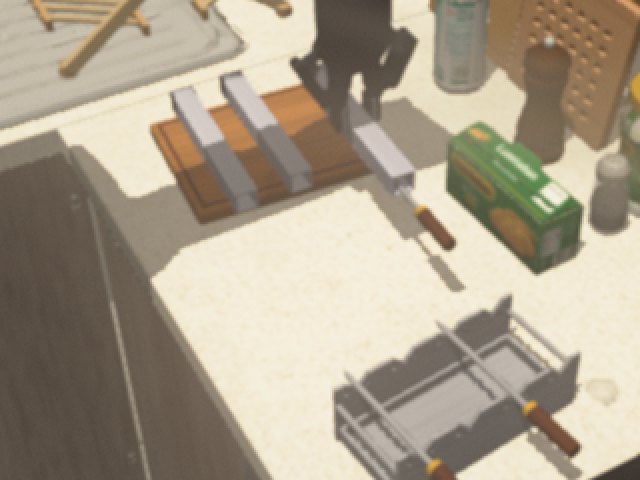

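The third skewer is out with its handle at crop (435,227), and the other two sit on the rack. I lay the sleeve back gently.

```bash
python3 -m handwheel '[[[0,0.4,0],[0,0,0],255],[[0.1,0.8,0],[0,0,0],255],[[0.1,1.2,0],[0,0,0],255],[[0.1,1.4,0],[0,0,0],255],[[0.1,1.4,0],[0,0,0],255],[[0.1,1.4,0],[0,0,0],255],[[0.1,1.4,0],[0,0,0],255],[[0.1,1.4,0],[0,0,0],255],[[0.1,1.2,0],[0,0,0],255],[[0.1,0.8,0],[0,0,0],255],[[0,0.4,0],[0,0,0],255],[[0,0,0],[0,0,0],255]]' >/dev/null
python3 -m handwheel '[[[0,0,-0.5],[0,0,0],255],[[0,0,-1],[0,0,0],255],[[0,0,-1],[0,0,0],255],[[0,0,-1],[0,0,0],255],[[0,0,-1],[0,0,0],255],[[0,0,-0.8],[0,0,0],255],[[0,0,-0.4],[0,0,0],255],[[0,0,0],[0,0,0],255],[[0,0,0],[0,0,0],255]]'
python3 - <<'E'
from h import *
delta([.6139,.3123,.0455],-3.8)
handle(.6)
E
```

```text
time: 42.0
ee_pos: [0.6148, 0.3112, 0.2041]
tcp_rot: [2.291, 2.148, 0.006]
ft_force: [0.6, -0.7, -1.4]
width: 0.0244
grip_force: 60.0
t42.0 grasp [0.6153 0.3114 0.0491] yaw -3.7 zax [ 0.004  0.001 -1.   ] w 0.0244 gf 60.0 q6 0.37
 shift cm [-0.09  0.11 -0.36] turn [-0.001  0.004 -0.002]
top 134
(array([603.8, 140.9]), 51.6, 13.1, 88.3) y range [0.1154 0.1661]
0.115 20 [0.6014 0.1185 0.0354]
0.13 41 [0.6026 0.13   0.0347]
0.145 36 [0.6034 0.1452 0.0346]
0.16 37 [0.6039 0.1593 0.0349]
scene 16
(array([601.1, 140.2]), 47.5, 5.2, 88.7) y range [0.1167 0.1629]
0.115 4 [0.6008 0.1193 0.0369]
0.13 5 [0.6011 0.1308 0.0367]
0.145 4 [0.6024 0.1435 0.0368]
0.16 3 [0.6017 0.1614 0.0364]
```

```bash
python3 -m handwheel '[[[0,0,-0.2],[0,0,0],255],[[0,0,-0.2],[0,0,0],255],[[0,0,0],[0,0,0],255],[[0,0,0],[0,0,0],105],[[0,0,0],[0,0,0],105],[[0,0,0],[0,0,0],105],[[0,0,0],[0,0,0],105],[[0,0,1],[0,0,0],105],[[0,0,3],[0,0,0],105],[[-0.3,-4,2],[0,0,0],105],[[-0.3,-4,0],[0,0,0],105],[[-0.3,-4,0],[0,0,0],105]]' >/dev/null
python3 -m handwheel '[[[-0.3,-5,0],[0,0,0],105],[[0,0,0],[0,0,0],105],[[0,0,0],[0,0,0],105]]'
python3 - <<'E'
from h import *
delta([.6032,.1413,.0285],-3.5)
handle(.6)
E
```

```text
time: 43.6
ee_pos: [0.6028, 0.1403, 0.2607]
tcp_rot: [2.293, 2.145, 0.006]
ft_force: [-0.2, 0.4, 0.3]
width: 0.0504
grip_force: 0.0
t43.6 grasp [0.6035 0.1405 0.1057] yaw -3.8 zax [ 0.004  0.001 -1.   ] w 0.0504 gf 0.0 q6 0.11
 shift cm [ 0.04  0.1  -7.72] turn [-0.001  0.004  0.005]
top 0
scene 42
(array([601.4, 139.9]), 54.3, 6.8, 85.7) y range [0.1147 0.1658]
0.115 9 [0.5997 0.1181 0.0325]
0.13 20 [0.6005 0.1295 0.032 ]
0.145 9 [0.6016 0.1424 0.0313]
0.16 4 [0.6018 0.1656 0.0315]
```

```bash
python3 -m handwheel '[[[0,0,-2.2],[0,0,0],105],[[0,0,-2.6],[0,0,0],105],[[0,0,-2],[0,0,0],105],[[0,0,-0.8],[0,0,0],105],[[0,0,0],[0,0,0],105],[[0,0,0],[0,0,0],255],[[0,0,0],[0,0,0],255],[[0,0,0],[0,0,0],255],[[0,0,0],[0,0,0],255],[[0,0,0],[0,0,0],255],[[0,0,0],[0,0,0],255]]'
python3 -m handwheel '[[[0,0,0.3],[0,0,0],255],[[0,-0.8,0],[0,0,0],255],[[-0.1,-1.4,0],[0,0,0],255],[[-0.1,-1.8,0],[0,0,0],255],[[-0.2,-2,0],[0,0,0],255],[[-0.1,-2,0],[0,0,0],255],[[-0.1,-1.6,0],[0,0,0],255],[[-0.1,-1,0],[0,0,0],255],[[0,-0.6,1],[0,0,0],255],[[0,0,3],[0,0,0],255],[[0,0,4],[0,0,0],255],[[0,0,0],[0,0,0],255]]'
python3 - <<'E'
from h import *
place(.075,.088)
E
```

```text
time: 44.8
ee_pos: [0.6029, 0.1412, 0.1844]
tcp_rot: [2.291, 2.147, 0.006]
ft_force: [0.7, -0.4, 0.9]
width: 0.0129
grip_force: 58.5
time: 46.0
ee_pos: [0.598, 0.0292, 0.2739]
tcp_rot: [2.283, 2.142, 0.017]
ft_force: [0.9, 0.3, 0.6]
width: 0.0124
grip_force: 58.5
n 554 3146 front 0.0253 dir [ 0.051  0.999 -0.001] yaw -2.9 pitch -0.001 spike mid [0.6043 0.1169 0.1122]
in rack x 0.1034 y 0.2285
turn 0.157 shift cm [  0.96 -23.03  -2.42]
```

```bash
python3 -m handwheel '[[[-0.7,-1.5,0],[0,0,0.02],255],[[-1,-2.5,0],[0,0,0.02],255],[[-1.1,-3,0],[0,0,0.02],255],[[-1.1,-3,0],[0,0,0.02],255],[[-1.1,-3,0],[0,0,0.02],255],[[-1.1,-3,0],[0,0,0.02],255],[[-1.1,-3,0],[0,0,0.02],255],[[-1,-2.5,0],[0,0,0.017],255],[[-0.8,-1.6,0],[0,0,0],255],[[0,-1,-1],[0,0,0],255],[[0,0,0],[0,0,0],255],[[0,0,0],[0,0,0],255]]'
python3 - <<'E'
from h import *
place(-.025,.085)
E
```

```text
time: 47.25
ee_pos: [0.5055, -0.211, 0.2557]
tcp_rot: [-2.115, -2.321, -0.005]
ft_force: [0.4, 0.1, -0.2]
width: 0.0127
grip_force: 58.5
n 778 3153 front 0.0258 dir [-0.106  0.994  0.001] yaw 6.1 pitch 0.001 spike mid [ 0.4957 -0.1228  0.0942]
in rack x -0.0298 y 0.0016
turn -0.000 shift cm [ 0.49 -0.11 -0.92]
```

```bash
python3 -m handwheel '[[[0.45,-0.1,0],[0,0,0],255],[[0,0,-1.2],[0,0,0],255],[[0,0,-1],[0,0,0],255],[[0,0,-0.6],[0,0,0],255],[[0,0,-0.3],[0,0,0],255],[[0,0,-0.2],[0,0,0],255],[[0,0,-0.1],[0,0,0],255],[[0,0,0],[0,0,0],255],[[0,0,0],[0,0,0],255]]'
python3 - <<'E'
from h import *
place(-.025,.058)
E
```

```text
time: 48.2
ee_pos: [0.5102, -0.2128, 0.2231]
tcp_rot: [2.115, 2.321, 0.005]
ft_force: [0.2, -0.5, -0.7]
width: 0.0128
grip_force: 58.5
n 796 3245 front 0.0257 dir [-0.139  0.989  0.045] yaw 8.0 pitch 0.045 spike mid [ 0.5003 -0.125   0.062 ]
in rack x -0.0255 y -0.0010
turn -0.034 shift cm [-0.27  0.08 -0.4 ]
```

Lower a touch more, release and back off.

```bash
python3 -m handwheel '[[[0,0,-0.15],[0,0,0],255],[[0,0,-0.15],[0,0,0],255],[[0,0,0],[0,0,0],255],[[0,0,0],[0,0,0],255],[[0,0,0],[0,0,0],200],[[0,0,0],[0,0,0],170],[[0,0,0],[0,0,0],170],[[0,0,0],[0,0,0],170],[[0,-0.1,1],[0,0,0],170],[[0,-0.3,3],[0,0,0],170],[[0,0,4],[0,0,0],170],[[0,0,4],[0,0,0],170]]'
python3 -m handwheel '[[[0,4,3],[0,0,0],170],[[0,4.5,0],[0,0,0],170],[[0,4.5,0],[0,0,0],170],[[0,4.5,0],[0,0,0],170],[[0,4.5,0],[0,0,0],170],[[0,4.5,0],[0,0,0],170],[[0,0,0],[0,0,0],170],[[0,0,0],[0,0,0],170]]'
python3 - <<'E'
from h import *
rackz();im=look()
X=None
im,d,p=snap("top");X=pts(d,p);hsv=cv2.cvtColor(im,cv2.COLOR_RGB2HSV)
g=(hsv[...,0]>40)&(hsv[...,0]<85)&(hsv[...,1]>100)&(abs(X[...,0]-.72)<.13)&(abs(X[...,1]-.07)<.16)&(X[...,2]<.15)
P=X[g];print(rect(P),np.percentile(P[:,2],[5,50,98]))
im,d,p=snap("scene");save("s4",im)
E
```

```text
time: 49.45
ee_pos: [0.5098, -0.2167, 0.3415]
tcp_rot: [2.116, 2.321, 0.005]
ft_force: [-0.1, -0.2, 0.0]
width: 0.0286
grip_force: 0.0
time: 50.25
ee_pos: [0.5099, 0.049, 0.3705]
tcp_rot: [2.112, 2.323, 0.005]
ft_force: [0.7, 0.3, -0.4]
width: 0.0288
grip_force: 0.0
rack skewer 75 x 0.0244 slope -0.012 z 0.0612 pitch 0.007
rack skewer 90 x -0.0254 slope -0.002 z 0.0612 pitch -0.002
rack skewer 105 x -0.0753 slope 0.004 z 0.0612 pitch 0.007
rack skewer 30 x -0.0937 slope 0.002 z 0.0483 pitch 0.014
handle v [-0.117  -0.0606] z [0.0603 0.0672]
handle v [-0.1161 -0.0544] z [0.0589 0.0671]
handle v [-0.1164 -0.0449] z [0.0595 0.0676]
sleeves
1259 (array([613.6, 309.6]), 211.6, 27.6, 86.6) z [0.041 0.045 0.049]
1288 (array([552. , 314.4]), 211.7, 27.4, 86.3) z [0.041 0.045 0.048]
1311 (array([489. , 313.2]), 212.3, 28.0, 86.1) z [0.041 0.045 0.048]
handles
7362 (array([631.5, 153.5]), 107.0, 3.4, -89.9) z [0.662 0.709 0.745]
858 (array([494.8, 108. ]), 109.0, 14.9, -0.3) z [0.462 0.498 0.517]
30 (array([606.4, 205.1]), 26.1, 2.9, -0.9) z [0.02  0.043 0.047]
(array([767.9,  70.8]), 161.0, 154.9, 0.8) [0.03270479 0.07466413 0.08960414]
```

View pics/s4.png

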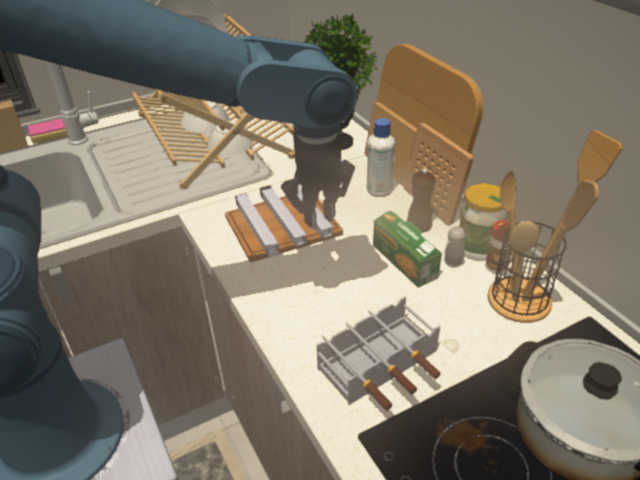

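Three skewers lie across the rack, with handles at (377,393), (402,380) and (425,362). The sleeves are flat on the board at (290,215), and the carton stands upright at (407,247).

```bash
python3 -c "
from station import *
print(close_job())"
```

```text
the job is handed in; nothing more can be done
None
```

The job is handed in: all three sleeves held a skewer, and the last camera check showed each spike level in its own pair of notches, all three sleeves flat on the board and the carton upright on the worktop; the hand-in call gave no verdict.

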